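# Erect the folding light shield round a specimen dish

### The job

Put up the light shield round the specimen dish: raise its three grey walls (front, left and right) by their orange tabs, then squeeze each tab against the tall steel post behind it until the wall clicks in under its yellow catches and stays fully upright by itself. The stand is light and only set down on the table, so do not shove it out of place or tip it; do not upset or shift the dish, and leave the other things where they are.

Things in the scene. Friction and masses are not known exactly. Their poses are not given: they have to be found in the camera images.
- stand: Stand of the folding light shield, loose on the table, 1.2 kg within 15 %: a sideways push of some 6 N at the height of an upright tab tips or slides it. Foot 150 x 150 x 12 mm, column 80 (x) x 90 (y) mm, 40 mm high. Origin: centre of the underside; z up; own +x is the side of its fixed grey back wall (56 mm high), away from the robot at yaw 0.
- deck (a point): Centre of the stand's black deck, on its top, 60 mm above the table; deck 128 (x) x 138 (y) mm, 8 mm thick, a fixed wall at the back and a short steel post in each near corner. Three grey walls hinge along its other three edges, each with two yellow spring catches at its upright place and one tall steel stop post behind its tab.
- wall_front (a joint): Hinge angle (rad) of the grey wall on the stand's near side (its own -x side): 0 lying out level, 1.571 upright at its stop; starts at -0.15 to 0.45. 132 mm along the hinge, 60 mm from hinge to free edge, 5 mm thick, 60 g. Hinge friction (0.045 N m) lets it stay where left. Its catches stop it at about 1.36; pressed on with some 8 to 12 N at the tab it clicks in under them and is held upright.
- tab_front (a point): Grip point of this wall's orange tab, which lies in the wall's plane: 20 mm wide (along the hinge), 5 mm thick, standing 40 mm out from the free edge. The point is 24 mm beyond that edge, 84 mm from the hinge line, mid-thickness. Upright, the tab points straight up. Pinched across its width from above it can turn between the pads; fingertips up to 21 mm below this point clear the wall.
- hinge_front (a point): Middle of this wall's hinge line, 56 mm above the table, square to the stand's own -x, along which the lying wall reaches out. Its stop post, 12 mm wide along the hinge, rises here as high as the upright tab (156 mm), from 3 to 11 mm inside the upright wall's mid-plane. Its catch noses (10 mm yellow balls) sit 58 mm either side, 62 mm above the hinge, 7 mm outside that plane.
- wall_left (a joint): Hinge angle (rad) of the grey wall on the stand's left side (its own +y side): 0 lying out level, 1.571 upright at its stop; starts at -0.15 to 0.45. 120 mm along the hinge, 60 mm from hinge to free edge, 5 mm thick, 60 g. Hinge friction (0.045 N m) lets it stay where left. Its catches stop it at about 1.36; pressed on with some 8 to 12 N at the tab it clicks in under them and is held upright.
- tab_left (a point): Grip point of this wall's orange tab, which lies in the wall's plane: 20 mm wide (along the hinge), 5 mm thick, standing 40 mm out from the free edge. The point is 24 mm beyond that edge, 84 mm from the hinge line, mid-thickness. Upright, the tab points straight up. Pinched across its width from above it can turn between the pads; fingertips up to 21 mm below this point clear the wall.
- hinge_left (a point): Middle of this wall's hinge line, 56 mm above the table, square to the stand's own +y, along which the lying wall reaches out. Its stop post, 12 mm wide along the hinge, rises here as high as the upright tab (156 mm), from 3 to 11 mm inside the upright wall's mid-plane. Its catch noses (10 mm yellow balls) sit 56 mm either side, 62 mm above the hinge, 7 mm outside that plane.
- wall_right (a joint): Hinge angle (rad) of the grey wall on the stand's right side (its own -y side): 0 lying out level, 1.571 upright at its stop; starts at -0.15 to 0.45. 120 mm along the hinge, 60 mm from hinge to free edge, 5 mm thick, 60 g. Hinge friction (0.045 N m) lets it stay where left. Its catches stop it at about 1.36; pressed on with some 8 to 12 N at the tab it clicks in under them and is held upright.
- tab_right (a point): Grip point of this wall's orange tab, which lies in the wall's plane: 20 mm wide (along the hinge), 5 mm thick, standing 40 mm out from the free edge. The point is 24 mm beyond that edge, 84 mm from the hinge line, mid-thickness. Upright, the tab points straight up. Pinched across its width from above it can turn between the pads; fingertips up to 21 mm below this point clear the wall.
- hinge_right (a point): Middle of this wall's hinge line, 56 mm above the table, square to the stand's own -y, along which the lying wall reaches out. Its stop post, 12 mm wide along the hinge, rises here as high as the upright tab (156 mm), from 3 to 11 mm inside the upright wall's mid-plane. Its catch noses (10 mm yellow balls) sit 56 mm either side, 62 mm above the hinge, 7 mm outside that plane.
- dish_center (a point): Centre of the open glass specimen dish (70 mm across, 14 mm high, 60 g), half-way up; it stands loose on the deck, inside the shield; its axis z is up.
- objective: Silvery microscope objective with a blue ring, standing on the table, 34 mm across, 42 mm high; origin centre of underside. In one of the stand's two near corners, between the lying walls; a bystander.
- jar: Small amber jar with white lid, 38 mm across, 42 mm high; origin centre of underside. In the other near corner; a bystander.
- screwdriver: Screwdriver lying flat, 180 mm long, red handle; a bystander.
- wrench: Steel wrench lying flat, 160 mm long; a bystander.
- spare_dishes: Stack of spare dishes, 73 mm across, 42 mm high; origin centre of underside; a bystander.
- slide_box: Blue slide box 100 x 80 x 35 mm; origin centre of underside; a bystander.
There are look-alikes about, which are no part of the job. Of the things that look like the part that bears dish_center, the largest one is meant.

How it is judged:
At the end, for the whole second after the job is handed in: All three walls stand upright in their catches (hinge angles above 1.5 rad) and at rest, released; the stand is level (0.03 rad), still, and within 15 mm of where it stood; the dish stands flat on the deck, within 25 mm of where it stood; every bystander is within 30 mm of its place (value of joint each of wall_front, wall_left, wall_right above 1.5 rad and velocity of joint each of wall_front, wall_left, wall_right below 0.1 rad/s and angle between stand's own z axis and vertical below 0.03 rad and linear speed of stand below 0.02 m/s and distance of stand from where it was at the start of the episode below 0.015 m and angle between dish_center's own z axis and vertical below 0.06 rad and distance of dish_center from where it was at the start of the episode below 0.025 m and z of dish_center in the frame of stand between 0.062 and 0.072 m and distance of each of objective, jar, screwdriver, wrench, spare_dishes, slide_box from where it was at the start of the episode below 0.03 m); the robot touches nothing.
It fails at once if the stand is shoved more than 15 mm or tipped more than 0.15 rad (distance of stand from where it was at the start of the episode above 0.015 m or angle between stand's own z axis and vertical above 0.15 rad).
It fails at once if the dish is tipped over 0.3 rad or shifted more than 25 mm (angle between dish_center's own z axis and vertical above 0.3 rad or distance of dish_center from where it was at the start of the episode above 0.025 m).
It fails at once if a bystander is moved more than 30 mm (distance of any of objective, jar, screwdriver, wrench, spare_dishes, slide_box from where it was at the start of the episode above 0.03 m).
It also fails if it takes over 72 s, if anything falls off the work surface, if the arm or the gripper's body presses on something with over 40 N, if the wrist force passes 120 N, or if a joint passes its speed limit or range.

### The arm

A 6-joint arm with a two-finger parallel gripper is mounted at the origin on the work surface. World frame = base frame: x ahead of the robot, y to its left, z up, the work surface at z = 0. Lengths are in m, angles in rad, forces in N, time in s.
With the tool pointing down it reaches from about 0.35 to 0.85 m from the base axis. Payload 8.1 kg.
Tool frame: the origin (TCP) lies on the centre line of the jaws, within the pads' length; the fingertips stand 19 mm ahead of it and the grasp point (between the pads) is the TCP (robot.tips_ahead is the distance from the TCP to the fingertips, in m); y points along the fingers, z is the direction in which the jaws open and shut, and the axes are right-handed (so a half turn about y gives the same grasp; the last joint's range is limited). The gripper opens to 93 mm and grips with 3 to 60 N. Pads are 15 mm wide; open, the fingers measure 128 mm over their backs; the gripper's body (75 mm by 188 mm) begins 65 mm behind the grasp point.
Start: joints at [-1.344, 0.13, 1.488, -0, 1.523, -0.085], TCP at [0.184, -0.571, 0.238] pointing down, gripper open.
Joint ranges: [-2.96, 2.96], [-0.89, 2.26], [0.02, 2.5], [-1.34, 4.48], [0, 2.73], [-2.66, 2.66]. Speed limits (rad/s): [2.39, 2.39, 2.79, 3.14, 3.14, 3.14].

### API

Orientations are given as a rotation vector (axis times angle).
In Python, from plant import robot, imaging, models gives the robot as it stands.
- The arm moves only by the tool carry_out, never from a script. Its argument "motion" is one flat list of numbers, 7 for each row, row after row: the shift along the tool's x, y, z in m, then the turn, a rotation vector about the tool's x, y, z in degrees, then the opening, from -1 (shut) to 1 (fully open). A call has exactly 5 rows; each row shifts and turns the pose as measured when the row begins, along the tool's axes as they then stand; what a row does not reach is not made up. A row lasts 1/10 s, in which the tool goes at most 50 mm and 8.59 degrees, less where a joint would pass 70% of its speed; a pose out of reach is approached as far as the arm can. A call is refused whole if a number of a shift passes 0.05 or a number of a turn 8.59, either way. A call with a gripper value outside its range is refused whole. The fingers move at their own pace and stop on an object; "squeeze" is the grip in N (left out, the last holds). Time passes only in rows, so rows that do not move let the fingers close, or fill a call up. It gives the time, the measured TCP pose, the force and the opening at its end, in the units of the state.
- robot.read_state(): the state, without advancing time (a new reading comes with each control period).
- imaging.read_camera(name): name is "side" or "top"; returns the picture (384x512x3 uint8, blue, green, red); there is no depth.
- imaging.camera_model(name): a dict with "K" (3x3 intrinsics, pixels), "position" and "orientation" of the camera in the world. Camera axes: x right, y down, z forward; pixel columns grow to the right and rows downward; lengths in m; the calibration is good to about 2 mm. A picture is of the moment at which its call begins. camera_model takes no time and is no camera call.
- robot.close_job(): hands the job in, once; it reports no verdict.
Trained networks look in the newest picture that a camera, given by its name, has taken for a name from the list of things; names that differ only in an ending like _2 or _b are one class to them, and where a whole thing is asked for, a point or a joint stands for the part that bears it (a point fixed in the world has none). Each returns a list of dicts, best first, with "confidence" (0 to 1); they miss things now and then, are a little off and sometimes report something else, mostly with a low value. They report only what shows in the picture. A call takes as long as a camera call. They do not tell look-alikes from the thing itself.
- models.outline_of(camera, thing): "pixels" (384x512 bool, what is visible of it) and "pixel" ([column, row] in pixels, amid what is visible of it).
The state is a dict: "t": time; "q": joint angles; "dq": joint speeds; "joint_torque": joint torques, N m; "tool_pos": TCP position; "orientation": TCP orientation; "force": force on the tool from outside, world axes, zero at the start; "wrist_torque": the same for the moment, N m; "opening": finger opening in m.
Only numpy, scipy, OpenCV 4.12 (cv2) and the standard library are available. Lean on these libraries where they do the work, as an engineer would, in place of code of your own. Each camera call takes 0.05 s, during which the arm holds its last target.

## Working session

There is one attempt and no reset: what is moved stays moved. The work goes in short steps, Python scripts to look and compute and a tool call to move; the robot and the scene stay as the last step left them, time stands still between calls to the robot, and variables do not carry over. Pictures are saved under pics/ and viewed, and the job is handed in when it is done.

Besides the shell and the picture viewer there is one more tool, called after "Emit:" in YAML: its name, and indented under it one key for each argument. carry_out: Moves the arm, as the interface text tells. Its arguments: {"type":"object","properties":{"motion":{"type":"array","items":{"type":"number"}},"squeeze":{"type":"number"}},"required":["motion"]}

```bash
mkdir -p pics; ls
python3 - <<'E'
from plant import robot, imaging, models
import cv2
for c in ("top","side"):
    im=imaging.read_camera(c); cv2.imwrite(f"pics/{c}0.png",im)
    m=imaging.camera_model(c); print(c,m)
print(robot.read_state())
E
```

```text
pics
top {'K': array([[467.44940715,   0.        , 250.01360249],
       [  0.        , 467.44940715, 179.23541606],
       [  0.        ,   0.        ,   1.        ]]), 'position': array([0.34170396, 0.00893688, 1.25004981]), 'orientation': array([-2.11694672,  2.1260818 , -0.18665808])}
side {'K': array([[387.87412776,   0.        , 248.2648201 ],
       [  0.        , 387.87412776, 191.51524141],
       [  0.        ,   0.        ,   1.        ]]), 'position': array([ 0.49163143, -0.63456683,  0.80765141]), 'orientation': array([-2.42103841,  0.17956418, -0.0588574 ])}
{'t': 0.1, 'q': array([-1.34440092e+00,  1.31115010e-01,  1.48917131e+00,  2.59137752e-05,
        1.52298712e+00, -8.53992226e-02]), 'dq': array([-4.49172532e-04, -1.70089762e-03, -2.65701336e-03,  1.04458169e-03,
        5.48706680e-04, -7.65681770e-05]), 'joint_torque': array([ 1.17835851e-03, -5.61342359e+01, -4.93096519e+01,  7.70876929e-02,
        2.92221206e-02, -5.52129973e-05]), 'tool_pos': array([ 0.1839827 , -0.57059112,  0.23667426]), 'orientation': array([-0.32281108,  2.055003  , -2.05151444]), 'force': array([0.52217057, 0.91504699, 0.43999617]), 'wrist_torque': array([ 0.05736504, -0.01377498,  0.02025986]), 'opening': 0.09340634070558762}
```

View pics/top0.png

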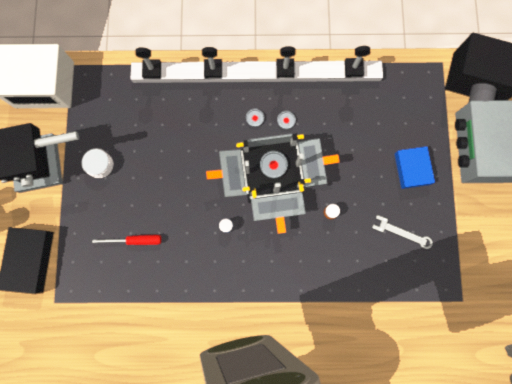

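View pics/side0.png

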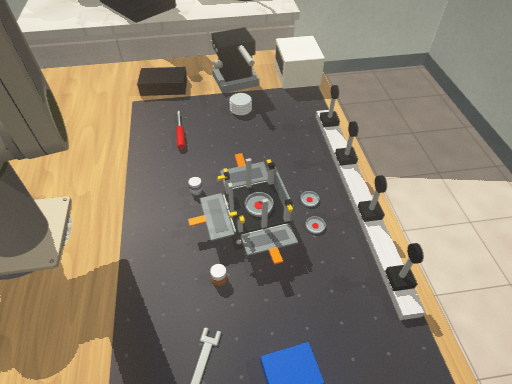

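```bash
cat > h.py <<'E'
import numpy as np, cv2
from scipy.spatial.transform import Rotation as R
from scipy.optimize import least_squares
from plant import robot, imaging, models
CM={c:imaging.camera_model(c) for c in("top","side")}
def proj(c,P):
    m=CM[c];P=np.atleast_2d(P);r=R.from_rotvec(m["orientation"]).as_matrix()
    q=(P-m["position"])@r; u=q@m["K"].T; return u[:,:2]/u[:,2:]
def ray(c,px):
    m=CM[c];r=R.from_rotvec(m["orientation"]).as_matrix()
    d=r@np.linalg.inv(m["K"])@np.array([px[0],px[1],1.]);return m["position"],d/np.linalg.norm(d)
def atz(c,px,z):
    p,d=ray(c,px);return p+d*(z-p[2])/d[2]
def tri(pt,ps):
    A=[];b=[]
    for c,px in(("top",pt),("side",ps)):
        p,d=ray(c,px);M=np.eye(3)-np.outer(d,d);A.append(M);b.append(M@p)
    A=np.vstack(A);b=np.hstack(b);x=np.linalg.lstsq(A,b,rcond=None)[0];return x,np.linalg.norm(A@x-b)
def crop(c,name,x0,y0,w,h,s):
    im=imaging.read_camera(c) if isinstance(c,str) else c
    k=cv2.resize(im[y0:y0+h,x0:x0+w],None,fx=s,fy=s,interpolation=cv2.INTER_CUBIC);cv2.imwrite("pics/"+name,k)
E
python3 - <<'E'
from h import *
T={}
for c in CM:
    im=imaging.read_camera(c)
    if c=="top": crop(im,"ctop0.png",190,90,160,160,5*0.74)
    else: crop(im,"cside0.png",170,140,170,150,4)
    for n in ["tab_front","tab_left","tab_right","wall_front","dish_center","stand","objective","jar"]:
        try:
            for d in models.outline_of(c,n)[:4]:
                print(c,n,round(d["confidence"],2),np.round(d["pixel"],1),d["pixels"].sum())
        except Exception as e: print(c,n,e)
E
```

```text
top tab_front 0.62 [277.8 207.1] 1245
top tab_left 0.94 [230.6 174.3] 1068
top tab_left 0.66 [331.6 211.2] 196
top tab_left 0.33 [281.3 207.4] 1150
top tab_right 0.83 [315.  160.3] 998
top wall_front 0.81 [283.  207.3] 1220
top wall_front 0.43 [417.  166.2] 1243
top dish_center 0.89 [272.9 163.2] 567
top dish_center 0.55 [286.2 120.5] 248
top dish_center 0.47 [252.7 119.8] 251
top stand 0.87 [277.2 177.5] 6581
top jar 0.49 [331.8 208.9] 179
side tab_front 0.66 [248.5 212.8] 6330
side tab_front 0.56 [217.3 216.4] 1160
side tab_left 0.69 [243.4 174. ] 734
side tab_right 0.64 [271.8 239.4] 1174
side tab_right 0.32 [179.7 132. ] 217
side wall_front 0.59 [216.8 218.2] 1147
side dish_center 0.72 [256.3 202. ] 417
side dish_center 0.63 [310.3 201.2] 224
side dish_center 0.58 [313.6 225.7] 261
side stand 0.65 [249.1 214.6] 6343
side stand 0.48 [195.5 187.5] 196
side stand 0.33 [272.6 241.1] 1171
side objective 0.78 [194.4 185.4] 214
side objective 0.35 [238.7 107.1] 388
side jar 0.74 [242.  172.9] 663
side jar 0.66 [219.1 275.2] 342
```

Run:
```python
from h import *
for c in CM:
    im=cv2.imread(f"pics/{c}0.png"); hsv=cv2.cvtColor(im,cv2.COLOR_BGR2HSV)
    for nm,lo,hi in(("orange",(8,180,140),(18,255,255)),("yellow",(22,150,120),(34,255,255))):
        m=cv2.inRange(hsv,lo,hi);n,l,s,ce=cv2.connectedComponentsWithStats(m)
        for i in range(1,n):
            if s[i,4]>5 and 150<ce[i,0]<350 and 90<ce[i,1]<300: print(c,nm,s[i],np.round(ce[i],1))
```

```text
top orange [323 154  16  11  45] [331.8 159. ]
top orange [206 170  16   9  65] [213.5 174.4]
top orange [276 218  10  15  37] [280.7 226.1]
top yellow [297 135   7   4  25] [300.4 136.5]
top yellow [236 143   8   4  28] [239.8 144.5]
top yellow [304 179   7   4  24] [307.2 180.4]
top yellow [298 182   6  10  38] [300.6 186.7]
top yellow [243 187   7   4  23] [245.9 188.3]
top yellow [252 189   5   9  34] [253.9 193.1]
side orange [235 153  10  13  88] [239.7 159.3]
side orange [190 221  15   5  18] [196.8 223.1]
side orange [269 248  14  16 143] [275.4 255.3]
side yellow [266 159   5   4  15] [268.3 160.7]
side yellow [223 168   4   4  12] [224.9 169.6]
side yellow [218 175   9   6  30] [221.1 177.3]
side yellow [287 204   6   8  33] [289.5 207.5]
side yellow [229 211   8   7  35] [232.4 213.8]
side yellow [239 215   6   8  33] [241.5 218.6]
```

View pics/ctop0.png

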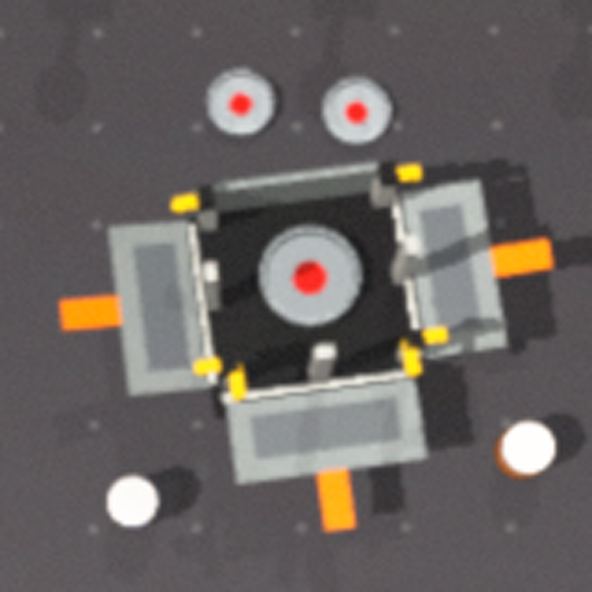

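View pics/cside0.png

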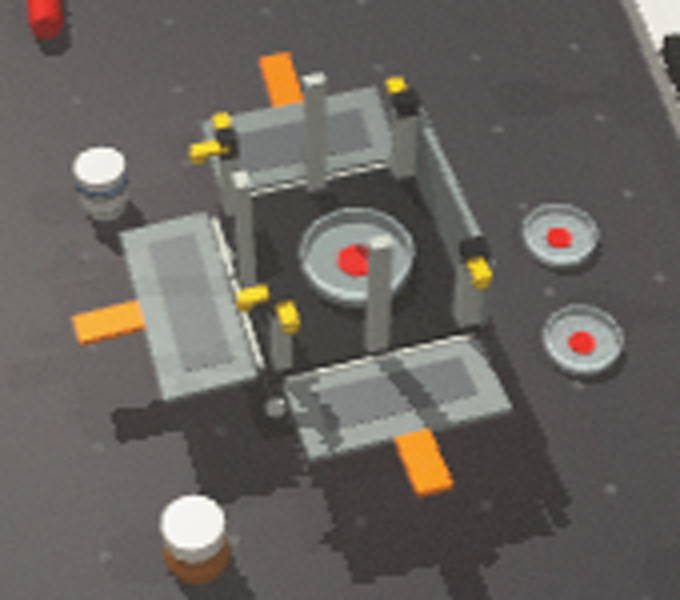

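```bash
cat > fit.py <<'E'
from h import *
def ct(x,y): return np.array([(x+.5)/3.7-.5+190,(y+.5)/3.7-.5+90])
def cs(x,y): return np.array([(x+.5)/4-.5+170,(y+.5)/4-.5+140])
NRM={'f':np.array([-1.,0,0]),'l':np.array([0,1.,0]),'r':np.array([0,-1.,0])}
ALO={'f':np.array([0,-1.,0]),'l':np.array([-1.,0,0]),'r':np.array([1.,0,0])}  # along = 
def pt(p,w,rad,along,off=0):
    x,y,yaw,df,ds,xs,af,al,ar=p
    a={'f':af,'l':al,'r':ar}[w]; n=NRM[w]; z=np.array([0,0,1.])
    h={'f':n*df,'l':n*ds+[xs,0,0],'r':n*ds+[xs,0,0]}[w]+[0,0,.056]
    q=h+rad*(np.cos(a)*n+np.sin(a)*z)+along*ALO[w]+off*(-np.sin(a)*n+np.cos(a)*z)
    return R.from_rotvec([0,0,yaw]).apply(q)+[x,y,0]
def post(p,w):
    x,y,yaw,df,ds,xs=p[:6];n=NRM[w]
    q={'f':n*df,'l':n*ds+[xs,0,0],'r':n*ds+[xs,0,0]}[w]-n*.007+[0,0,.156]
    return R.from_rotvec([0,0,yaw]).apply(q)+[x,y,0]
OBS=[ # cam,kind,px
("top",('l',.08,0,.0025),(213.5,174.4)),("top",('f',.08,0,.0025),(280.7,226.1)),("top",('r',.08,0,.0025),(331.8,159)),
("side",('l',.08,0,.0025),(239.7,159.3)),("side",('f',.08,0,.0025),(196.8,220.8)),("side",('r',.08,0,.0025),(275.4,255.3)),
("top",('l',.06,-.06,.0025),ct(109,228)),("top",('l',.06,.06,.0025),ct(128,395)),
("top",('f',.06,-.066,.0025),ct(238,483)),("top",('f',.06,.066,.0025),ct(428,457)),
("top",('r',.06,.06,.0025),ct(480,181)),("top",('r',.06,-.06,.0025),ct(507,346)),
("side",('f',.06,-.066,.0025),cs(122,235)),("side",('f',.06,.066,.0025),cs(164,398)),
("side",('r',.06,-.06,.0025),cs(309,458)),("side",('r',.06,.06,.0025),cs(511,408)),
("side",('P','f'),cs(240,181)),("side",('P','l'),cs(315,79)),("side",('P','r'),cs(381,243)),
("top",('P','f'),ct(322,350)),("top",('P','r'),ct(410,242)),("top",('P','l'),ct(210,268)),
]
E
python3 - <<'E'
from fit import *
def res(p,full=False):
    r=[]
    for c,k,px in OBS:
        off=p[9:11] if c=="top" else p[11:13]
        P=post(p,k[1]) if k[0]=='P' else pt(p,*k)
        r.append(proj(c,P)[0]+off-px)
    r=np.array(r)
    if full: return r
    return np.hstack([r.ravel(),p[9:13]/1.0,(p[3]-.064)/.003,(p[4]-.069)/.003,p[5]/.003])
x0=atz("top",(273,164),.06)
p0=np.array([x0[0],x0[1],.1,.064,.069,0,0,0,0,0,0,0,0])
s=least_squares(res,p0,loss="soft_l1");p=s.x
np.set_printoptions(suppress=True,precision=4)
print(p); 
for o,r in zip(OBS,res(p,True)): print(o[0],o[1],np.round(r,1))
np.save("p.npy",p)
for w in "flr": print(w,"tab",pt(p,w,.084,0),"hinge",pt(p,w,0,0))
for c in CM:
    im=cv2.imread(f"pics/{c}0.png");S=4
    x,y=(190,90) if c=="top" else (170,140)
    k=cv2.resize(im[y:y+150,x:x+170],None,fx=S,fy=S,interpolation=cv2.INTER_CUBIC)
    off=p[9:11] if c=="top" else p[11:13]
    for w in "flr":
        L={'f':.066,'l':.06,'r':.06}[w]
        for poly in ([(0,-L),(.06,-L),(.06,L),(0,L)],[(.06,-.01),(.1,-.01),(.1,.01),(.06,.01)]):
            q=np.array([proj(c,pt(p,w,a,b))[0]+off for a,b in poly]);q=((q-[x,y]+.5)*S-.5)
            cv2.polylines(k,[np.round(q).astype(int)],True,(0,0,255),1)
        q=((proj(c,post(p,w))[0]+off-[x,y]+.5)*S-.5);cv2.circle(k,tuple(np.round(q).astype(int)),4,(255,0,255),1)
    cv2.imwrite(f"pics/ov_{c}.png",k)
print("jar",atz("top",(331.8,210),.042),"obj",atz("top",(225.5,225),.042))
E
```

```text
Traceback (most recent call last):
  File "fit.py", line 7, in pt
    x,y,yaw,df,ds,xs,af,al,ar=p
    ^^^^^^^^^^^^^^^^^^^^^^^^^
ValueError: too many values to unpack (expected 9)
```

```bash
sed -i 's/af,al,ar=p$/af,al,ar=p[:9]/' fit.py
cat > dofit.py <<'E'
from fit import *
def res(p,full=False):
    r=[]
    for c,k,px in OBS:
        off=p[9:11] if c=="top" else p[11:13]
        P=post(p,k[1]) if k[0]=='P' else pt(p,*k)
        r.append(proj(c,P)[0]+off-px)
    r=np.array(r)
    if full: return r
    return np.hstack([r.ravel(),p[9:13]/1.0,(p[3]-.064)/.003,(p[4]-.069)/.003,p[5]/.003])
x0=atz("top",(273,164),.06)
p0=np.array([x0[0],x0[1],.1,.064,.069,0,0,0,0,0,0,0,0])
s=least_squares(res,p0,loss="soft_l1");p=s.x
np.set_printoptions(suppress=True,precision=4)
print(p); 
for o,r in zip(OBS,res(p,True)): print(o[0],o[1],np.round(r,1))
np.save("p.npy",p)
for w in "flr": print(w,"tab",pt(p,w,.084,0),"hinge",pt(p,w,0,0))
for c in CM:
    im=cv2.imread(f"pics/{c}0.png");S=4
    x,y=(190,90) if c=="top" else (170,140)
    k=cv2.resize(im[y:y+150,x:x+170],None,fx=S,fy=S,interpolation=cv2.INTER_CUBIC)
    off=p[9:11] if c=="top" else p[11:13]
    for w in "flr":
        L={'f':.066,'l':.06,'r':.06}[w]
        for poly in ([(0,-L),(.06,-L),(.06,L),(0,L)],[(.06,-.01),(.1,-.01),(.1,.01),(.06,.01)]):
            q=np.array([proj(c,pt(p,w,a,b))[0]+off for a,b in poly]);q=((q-[x,y]+.5)*S-.5)
            cv2.polylines(k,[np.round(q).astype(int)],True,(0,0,255),1)
        q=((proj(c,post(p,w))[0]+off-[x,y]+.5)*S-.5);cv2.circle(k,tuple(np.round(q).astype(int)),4,(255,0,255),1)
    cv2.imwrite(f"pics/ov_{c}.png",k)
print("jar",atz("top",(331.8,210),.042),"obj",atz("top",(225.5,225),.042))
E
python3 dofit.py
```

```text
[ 0.591  -0.0394  0.1306  0.0664  0.0734  0.0024 -0.0757  0.2079  0.1009
  0.1584  0.0029 -0.0139 -0.0155]
top ('l', 0.08, 0, 0.0025) [ 0.5 -0.2]
top ('f', 0.08, 0, 0.0025) [-0.3 -1.6]
top ('r', 0.08, 0, 0.0025) [-1.1  0.2]
side ('l', 0.08, 0, 0.0025) [0.1 0.4]
side ('f', 0.08, 0, 0.0025) [ 0.1 -0.4]
side ('r', 0.08, 0, 0.0025) [ 0.  -0.4]
top ('l', 0.06, -0.06, 0.0025) [-0.2 -0.2]
top ('l', 0.06, 0.06, 0.0025) [ 0.4 -0. ]
top ('f', 0.06, -0.066, 0.0025) [-0.2  0.1]
top ('f', 0.06, 0.066, 0.0025) [-0.6  0.2]
top ('r', 0.06, 0.06, 0.0025) [-0.1 -0.3]
top ('r', 0.06, -0.06, 0.0025) [ 0.1 -0.2]
side ('f', 0.06, -0.066, 0.0025) [-0.5 -0.2]
side ('f', 0.06, 0.066, 0.0025) [0.  0.9]
side ('r', 0.06, -0.06, 0.0025) [0.  0.3]
side ('r', 0.06, 0.06, 0.0025) [0.2 0.2]
side ('P', 'f') [ 0.3 -0.5]
side ('P', 'l') [-0.2 -0.1]
side ('P', 'r') [-0.1 -0.1]
top ('P', 'f') [0.8 0.2]
top ('P', 'r') [0.7 0.6]
top ('P', 'l') [-0.1  0.9]
f tab [ 0.4421 -0.059   0.0496] hinge [ 0.5251 -0.0481  0.056 ]
l tab [0.573  0.1151 0.0733] hinge [0.5837 0.0337 0.056 ]
r tab [ 0.6138 -0.1948  0.0645] hinge [ 0.6029 -0.1119  0.056 ]
jar [ 0.4839 -0.1934  0.042 ] obj [0.4462 0.0821 0.042 ]
```

```bash
cat > plan.py <<'E'
from fit import *
np.set_printoptions(suppress=True,precision=4)
p=np.load("p.npy"); yaw=p[2]
def Rt(a): # tool down, z axis at heading a
    z=np.array([np.cos(a),np.sin(a),0]);y=np.array([0,0,-1.]);return np.column_stack([np.cross(y,z),y,z])
def now():
    s=robot.read_state();return s,R.from_rotvec(s["orientation"]).as_matrix()
def show():
    s,M=now();e=np.degrees(np.arctan2(M[1,2],M[0,2]))
    print("t",round(s["t"],2),"pos",s["tool_pos"],"zhead",round(e,2),"tilt y",M[:,1],"F",np.round(s["force"],1),"open",round(s["opening"],4),"q6",s["q"][5])
    return s,M
def go(P,a=None):
    s,M=show(); d=M.T@(np.array(P)-s["tool_pos"])
    if a is None: T=M
    else: T=Rt(a)
    rv=np.degrees(R.from_matrix(M.T@T).as_rotvec())
    print("toolshift mm",np.round(d*1000,1),"turn deg",np.round(rv,2))
# stand local point for wall w at radius/height
def loc(w,out,z,along=0):
    q=pt(p,w,0,along); n=R.from_rotvec([0,0,yaw]).apply(NRM[w]); return np.array([q[0]+n[0]*out,q[1]+n[1]*out,z])
E
python3 - <<'E'
from plan import *
s,M=now();print(M);print(yaw)
for k in range(-2,3): print(k,end=' ');go(np.r_[pt(p,'f',.084,0)[:2],.2],yaw+k*np.pi/2)
E
```

```text
[[-0.9518  0.      0.3068]
 [-0.3068  0.     -0.9518]
 [-0.     -1.     -0.    ]]
0.13061160657062293
-2 t 1.0 pos [ 0.1841 -0.5711  0.2376] zhead -72.13 tilt y [ 0.  0. -1.] F [ 0.4 -0.3  0. ] open 0.0932 q6 -0.08540807834183563
toolshift mm [-402.7   37.6 -408.2] turn deg [  0.   100.38   0.  ]
-1 t 1.0 pos [ 0.1841 -0.5711  0.2376] zhead -72.13 tilt y [ 0.  0. -1.] F [ 0.4 -0.3  0. ] open 0.0932 q6 -0.08540807834183563
toolshift mm [-402.7   37.6 -408.2] turn deg [ 0.   10.38 -0.  ]
0 t 1.0 pos [ 0.1841 -0.5711  0.2376] zhead -72.13 tilt y [ 0.  0. -1.] F [ 0.4 -0.3  0. ] open 0.0932 q6 -0.08540807834183563
toolshift mm [-402.7   37.6 -408.2] turn deg [  0.   -79.62  -0.  ]
1 t 1.0 pos [ 0.1841 -0.5711  0.2376] zhead -72.13 tilt y [ 0.  0. -1.] F [ 0.4 -0.3  0. ] open 0.0932 q6 -0.08540807834183563
toolshift mm [-402.7   37.6 -408.2] turn deg [  -0.   -169.62   -0.  ]
2 t 1.0 pos [ 0.1841 -0.5711  0.2376] zhead -72.13 tilt y [ 0.  0. -1.] F [ 0.4 -0.3  0. ] open 0.0932 q6 -0.08540807834183563
toolshift mm [-402.7   37.6 -408.2] turn deg [  0.   100.38   0.  ]
```

View pics/ov_top.png

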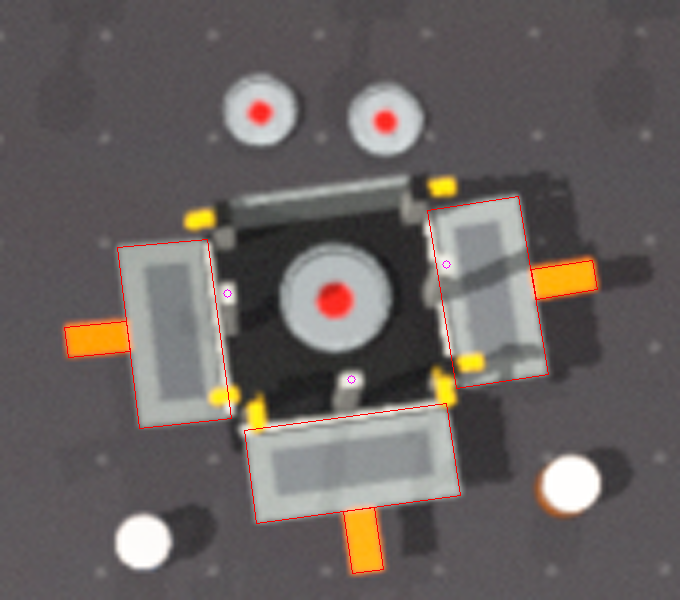

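View pics/ov_side.png

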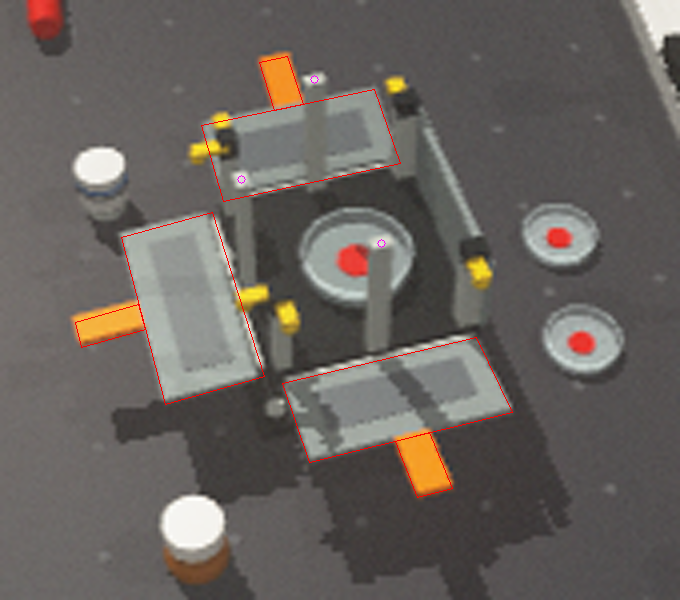

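Emit:
carry_out:
  motion: [-0.025,0,-0.025,0,2.08,0,-0.1,-0.025,0,-0.025,0,2.08,0,-0.1,-0.025,0,-0.025,0,2.08,0,-0.1,-0.025,0,-0.025,0,2.08,0,-0.1,-0.025,0,-0.025,0,2.06,0,-0.1]
  squeeze: 4

```text
t: 1.5
tool_pos: [0.2759, -0.4187, 0.2365]
orientation: [-0.128, 2.161, -2.161]
force: [0.1, 0.1, 0.4]
opening: 0.0576
```

Run:
```python
from plan import *
go(np.r_[pt(p,'f',.084,0)[:2],.2],yaw-np.pi/2)
```

```text
t 1.5 pos [ 0.2759 -0.4187  0.2365] zhead -83.26 tilt y [-0.0008 -0.0002 -1.    ] F [0.1 0.1 0.4] open 0.0576 q6 0.3632867346349591
toolshift mm [-207.3   36.3 -337.7] turn deg [-0.   -0.75  0.05]
```

Emit:
carry_out:
  motion: [-0.021,0.0036,-0.034,0,-0.15,0,-0.1,-0.021,0.0036,-0.034,0,-0.15,0,-0.1,-0.021,0.0036,-0.034,0,-0.15,0,-0.1,-0.021,0.0036,-0.034,0,-0.15,0,-0.1,-0.021,0.0036,-0.034,0,-0.15,0,-0.1]

```text
t: 2.0
tool_pos: [0.3624, -0.2311, 0.2192]
orientation: [-0.135, 2.151, -2.158]
force: [1.3, -0.4, 0.7]
opening: 0.0415
```

Emit:
carry_out:
  motion: [-0.021,0.0036,-0.034,0,0,0,-0.1,-0.021,0.0036,-0.034,0,0,0,-0.1,-0.021,0.0036,-0.034,0,0,0,-0.1,-0.021,0.0036,-0.034,0,0,0,-0.1,0,0,0,0,0,0,-0.1]

```text
t: 2.5
tool_pos: [0.4314, -0.0754, 0.2049]
orientation: [-0.135, 2.146, -2.154]
force: [0.2, -0.5, -0.6]
opening: 0.042
```

Run:
```python
from plan import *
go(pt(p,'f',.084,0)+[0,0,.0],yaw-np.pi/2)
```

```text
t 2.5 pos [ 0.4314 -0.0754  0.2049] zhead -82.44 tilt y [ 0.0066 -0.0035 -1.    ] F [ 0.2 -0.5 -0.6] open 0.042 q6 1.1501033428887348
toolshift mm [-11.8 155.2 -15.5] turn deg [-0.25  0.07 -0.35]
```

Emit:
carry_out:
  motion: [-0.006,0,-0.008,-0.25,0,-0.35,-0.1,-0.006,0.01,-0.008,0,0,0,-0.1,0,0.025,0,0,0,0,-0.1,0,0.025,0,0,0,0,-0.1,0,0.025,0,0,0,0,-0.1]

```text
t: 3.0
tool_pos: [0.4455, -0.0592, 0.1207]
orientation: [-0.131, 2.147, -2.154]
force: [0.9, -0.5, -0.1]
opening: 0.042
```

Emit:
carry_out:
  motion: [0,0.025,0,0,0,0,-0.1,0,0.02,0,0,0,0,-0.1,0,0.01,0,0,0,0,-0.1,0,0,0,0,0,0,-0.1,0,0,0,0,0,0,-0.1]

```text
t: 3.5
tool_pos: [0.4421, -0.0616, 0.0578]
orientation: [-0.131, 2.157, -2.16]
force: [-0.8, 0.2, 0.5]
opening: 0.042
```

Run:
```python
from plan import *
go(pt(p,'f',.084,0)+[0,0,.0],yaw-np.pi/2)
crop("side","s1.png",150,110,200,150,4);crop("top","t1.png",190,90,170,150,4)
```

```text
t 3.5 pos [ 0.4421 -0.0616  0.0578] zhead -83.01 tilt y [ 0.0005 -0.0012 -1.    ] F [-0.8  0.2  0.5] open 0.042 q6 1.196666805928376
toolshift mm [-0.3  8.2 -2.6] turn deg [-0.07 -0.5  -0.02]
```

View pics/s1.png

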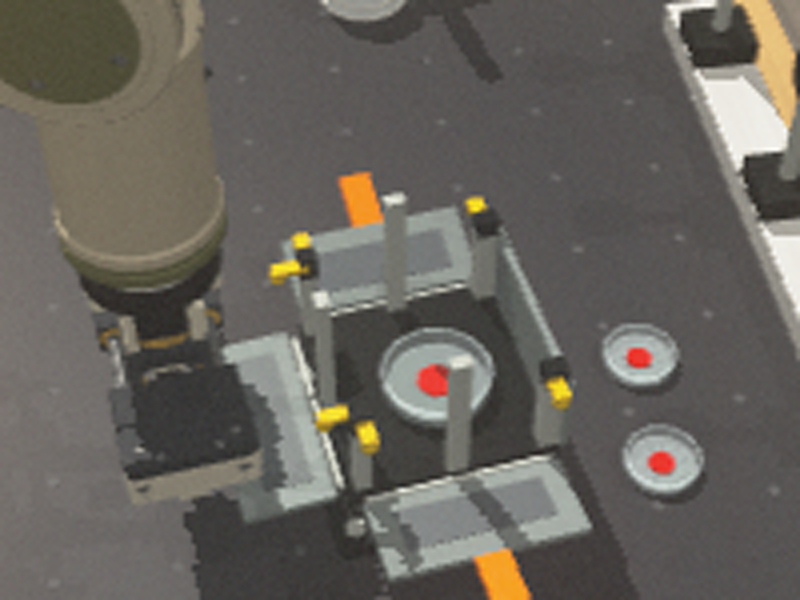

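View pics/t1.png

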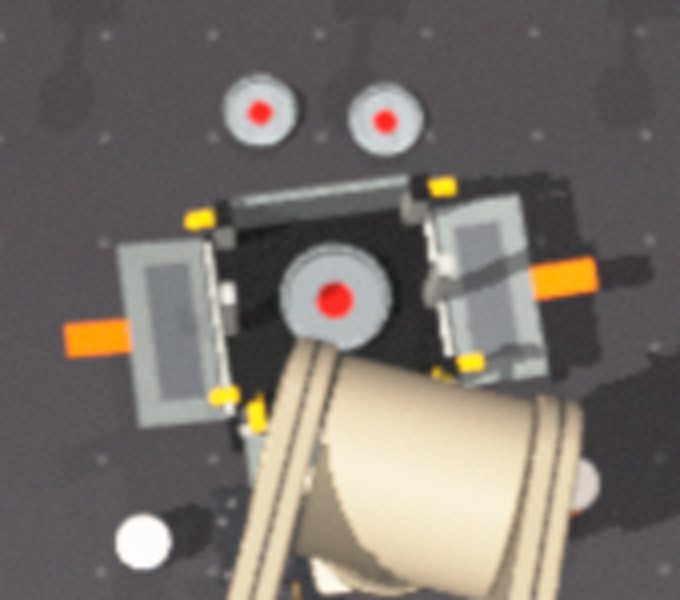

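Emit:
carry_out:
  motion: [0,0.005,-0.002,0,-0.4,0,-0.1,0,0.003,-0.001,0,0,0,-0.1,0,0,0,0,0,0,-0.4,0,0,0,0,0,0,-0.7,0,0,0,0,0,0,-0.8]
  squeeze: 4

```text
t: 4.1
tool_pos: [0.4448, -0.0588, 0.0528]
orientation: [-0.132, 2.147, -2.154]
force: [-0.2, -0.0, 0.3]
opening: 0.0224
```

Emit:
carry_out:
  motion: [0,0,0,0,0,0,-0.8,0,0,0,0,0,0,-0.8,0,0,0,0,0,0,-0.8,0,0,0,0,0,0,-0.8,0,0,0,0,0,0,-0.8]

```text
t: 4.6
tool_pos: [0.4448, -0.059, 0.0529]
orientation: [-0.132, 2.147, -2.155]
force: [-0.1, 0.5, -0.5]
opening: 0.0197
```

Run:
```python
from plan import *
go(pt(p,'f',.084,0)+[0,0,.0],yaw-np.pi/2)
P0=pt(p,'f',.084,0)
p2=p.copy();i=6
prev=P0
for k,a in enumerate(np.linspace(p[i],1.33,21)):
    p2[i]=a;q=pt(p2,'f',.084,0); d=Rt(yaw-np.pi/2).T@(q-prev);prev=q;print(k,round(a,3),q,np.round(d*1000,1))
```

```text
t 4.6 pos [ 0.4448 -0.059   0.0529] zhead -82.55 tilt y [ 0.0075 -0.0031 -1.    ] F [-0.1  0.5 -0.5] open 0.0197 q6 1.1959941822371944
toolshift mm [ 2.7  3.2 -0.3] turn deg [-0.23 -0.03 -0.4 ]
0 -0.076 [ 0.4421 -0.059   0.0496] [0. 0. 0.]
1 -0.005 [ 0.4419 -0.059   0.0555] [ 0.2 -5.9 -0. ]
2 0.065 [ 0.442  -0.059   0.0614] [-0.2 -5.9 -0. ]
3 0.135 [ 0.4426 -0.0589  0.0673] [-0.6 -5.9 -0. ]
4 0.205 [ 0.4436 -0.0588  0.0731] [-1.  -5.8  0. ]
5 0.276 [ 0.445  -0.0586  0.0789] [-1.4 -5.7 -0. ]
6 0.346 [ 0.4468 -0.0584  0.0845] [-1.8 -5.6  0. ]
7 0.416 [ 0.449  -0.0581  0.09  ] [-2.2 -5.5 -0. ]
8 0.487 [ 0.4515 -0.0578  0.0953] [-2.6 -5.3  0. ]
9 0.557 [ 0.4544 -0.0574  0.1004] [-2.9 -5.1 -0. ]
10 0.627 [ 0.4577 -0.0569  0.1053] [-3.3 -4.9  0. ]
11 0.697 [ 0.4613 -0.0565  0.1099] [-3.6 -4.7 -0. ]
12 0.768 [ 0.4652 -0.056   0.1143] [-3.9 -4.4 -0. ]
13 0.838 [ 0.4694 -0.0554  0.1184] [-4.2 -4.1 -0. ]
14 0.908 [ 0.4739 -0.0548  0.1222] [-4.5 -3.8  0. ]
15 0.979 [ 0.4787 -0.0542  0.1257] [-4.8 -3.5 -0. ]
16 1.049 [ 0.4836 -0.0535  0.1288] [-5.  -3.1  0. ]
17 1.119 [ 0.4888 -0.0529  0.1316] [-5.2 -2.8 -0. ]
18 1.189 [ 0.4941 -0.0522  0.134 ] [-5.4 -2.4 -0. ]
19 1.26 [ 0.4997 -0.0514  0.136 ] [-5.6 -2.   0. ]
20 1.33 [ 0.5053 -0.0507  0.1376] [-5.7 -1.6 -0. ]
```

Emit:
carry_out:
  motion: [0,-0.006,0,-0.2,0,-0.3,-0.8,0,-0.006,0,0,0,0,-0.8,-0.0006,-0.006,0,0,0,0,-0.8,-0.001,-0.006,0,0,0,0,-0.8,-0.0014,-0.0057,0,0,0,0,-0.8]

```text
t: 5.1
tool_pos: [0.4481, -0.0585, 0.085]
orientation: [-0.138, 2.153, -2.153]
force: [1.2, 0.3, -1.3]
opening: 0.0198
```

Run:
```python
from plan import *
go([.4436,-.0588,.0789],yaw-np.pi/2)
crop("side","s2.png",150,110,200,150,4)
```

```text
t 5.1 pos [ 0.4481 -0.0585  0.085 ] zhead -82.56 tilt y [ 0.002  0.    -1.   ] F [ 1.2  0.3 -1.3] open 0.0198 q6 1.1968689471077503
toolshift mm [ 4.5  6.1 -0.3] turn deg [-0.01 -0.04 -0.11]
```

View pics/s2.png

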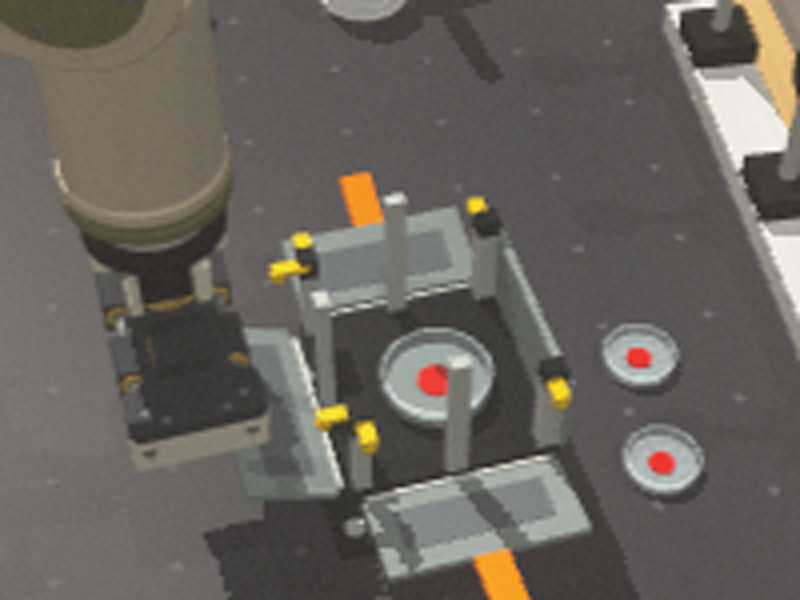

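Emit:
carry_out:
  motion: [-0.0031,-0.0071,0,0,0,0,-0.8,-0.0038,-0.0068,0,0,0,0,-0.8,-0.0045,-0.0063,0,0,0,0,-0.8,-0.0051,-0.0059,0,0,0,0,-0.8,-0.0057,-0.0053,0,0,0,0,-0.8]

```text
t: 5.65
tool_pos: [0.471, -0.0556, 0.1195]
orientation: [-0.14, 2.154, -2.155]
force: [-0.5, -0.7, -1.4]
opening: 0.0196
```

```bash
cat >> plan.py <<'E'
def arc(w,a1=1.3,n=5):
    s,M=show(); q=pt(p,w,0,0); nn=R.from_rotvec([0,0,yaw]).apply(NRM[w]); al=R.from_rotvec([0,0,yaw]).apply(ALO[w])
    d=s["tool_pos"]-q; o=d@nn; r=np.hypot(o,d[2]); a=np.arctan2(d[2],o); print("r",r,"ang",a,"along",d@al)
    prev=s["tool_pos"]
    for b in np.linspace(a,a1,n+1)[1:]:
        t=q+nn*.083*np.cos(b)+[0,0,.083*np.sin(b)];print(round(b,3),np.round(M.T@(t-prev)*1000,1));prev=t
E
python3 - <<'E'
from plan import *
arc('f')
E
```

```text
t 5.65 pos [ 0.471  -0.0556  0.1195] zhead -82.56 tilt y [ 0.0003 -0.0004 -1.    ] F [-0.5 -0.7 -1.4] open 0.0196 q6 1.2156069598816293
r 0.08379434434671816 ang 0.8598345206931702 along 0.00039008622712766866
0.948 [-6.3 -3.9 -0.4]
1.036 [-6.1 -4.  -0. ]
1.124 [-6.4 -3.4 -0. ]
1.212 [-6.7 -2.9 -0. ]
1.3 [-6.9 -2.3 -0. ]
```

Emit:
carry_out:
  motion: [-0.0055,-0.0042,0,0,0,0,-0.8,-0.006,-0.0037,0,0,0,0,-0.8,-0.0061,-0.0032,0,0,0,0,-0.8,-0.0063,-0.0027,0,0,0,0,-0.8,-0.0063,-0.0022,0,0,0,0,-0.8]

```text
t: 6.15
tool_pos: [0.5037, -0.0514, 0.1371]
orientation: [-0.14, 2.154, -2.155]
force: [-0.6, -0.7, -1.3]
opening: 0.0199
```

Run:
```python
from plan import *
arc('f',1.31,2)
crop("side","s3.png",150,110,200,150,4)
```

```text
t 6.15 pos [ 0.5037 -0.0514  0.1371] zhead -82.56 tilt y [-0.0001 -0.0005 -1.    ] F [-0.6 -0.7 -1.3] open 0.0199 q6 1.2384939271263622
r 0.08394211429918494 ang 1.309880818631255 along 0.0004438475931211012
1.31 [-0.2  0.9 -0.4]
1.31 [-0. -0. -0.]
```

View pics/s3.png

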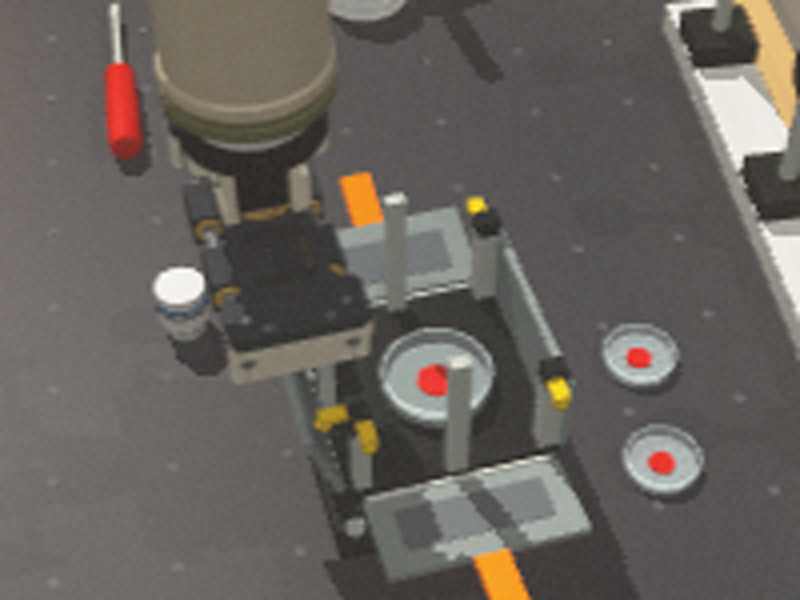

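Emit:
carry_out:
  motion: [0,0,0,0,0,0,-0.1,0,0,0,0,0,0,-0.1,0,-0.012,0,0,0,0,-0.1,0,-0.02,0,0,0,0,-0.1,0,-0.025,0,0,0,0,0.25]

```text
t: 6.7
tool_pos: [0.5023, -0.0503, 0.1932]
orientation: [-0.147, 2.159, -2.154]
force: [0.1, -0.2, 0.3]
opening: 0.0463
```

Emit:
carry_out:
  motion: [0,-0.01,0,0,-8,0,0.25,0,0,0,0,-8,0,0.25,0,0,0,0,-8,0,0.25,0,0,0,0,-8,0,0.25,0,0,0,0,-8,0,0.25]

```text
t: 7.2
tool_pos: [0.5052, -0.051, 0.2145]
orientation: [-0.772, 1.711, -1.717]
force: [0.1, 0.3, -0.2]
opening: 0.0581
```

Emit:
carry_out:
  motion: [0,0,0,0,-8,0,0.25,0,0,0,0,-8,0,0.25,0,0,0,0,-8,0,0.25,0,0,0,0,-8,0,0.25,0,0,0,0,-8,0,0.25]

```text
t: 7.7
tool_pos: [0.5055, -0.0511, 0.2203]
orientation: [-1.205, 1.193, -1.209]
force: [-0.0, 0.3, 0.5]
opening: 0.0583
```

Run:
```python
from plan import *
go(loc('f',.005,.140),yaw)
crop("side","s4.png",150,110,200,150,4)
```

```text
t 7.7 pos [ 0.5055 -0.0511  0.2203] zhead 0.51 tilt y [ 0.0126 -0.0011 -0.9999] F [-0.   0.3  0.5] open 0.0583 q6 -0.2117530361729581
toolshift mm [-2.4 80.4 13.7] turn deg [-0.72 -6.98  0.11]
```

View pics/s4.png

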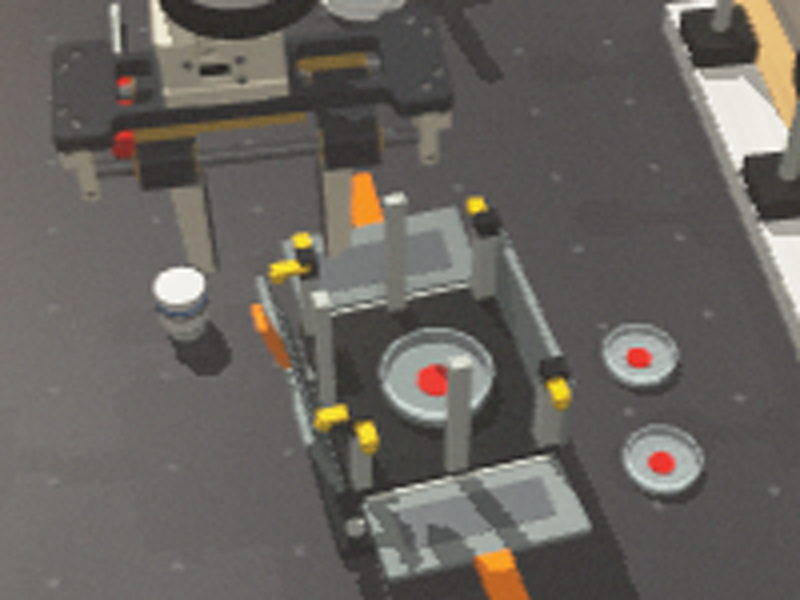

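Emit:
carry_out:
  motion: [-0.001,0,0.006,-0.5,-3,0,0.25,-0.001,0,0.005,0,-3,0,0.25,0,0.01,0.002,0,-0.8,0,0.25,0,0.012,0,0,0,0,0.25,0,0,0,0,0,0,0.25]

```text
t: 8.25
tool_pos: [0.5189, -0.0486, 0.2]
orientation: [-1.264, 1.108, -1.119]
force: [-0.7, 0.8, 0.4]
opening: 0.0579
```

Run:
```python
from plan import *
go(loc('f',.005,.140),yaw)
im=imaging.read_camera("side");hsv=cv2.cvtColor(im,cv2.COLOR_BGR2HSV)
m=cv2.inRange(hsv,(8,180,100),(18,255,255));n,l,s,ce=cv2.connectedComponentsWithStats(m)
print([(s[i,4],np.round(ce[i],1)) for i in range(1,n) if s[i,4]>8])
for a in (1.2,1.25,1.3,1.35): 
    p[6]=a;print(a,proj("side",pt(p,'f',.08,0,-.0025)))
```

```text
t 8.25 pos [ 0.5189 -0.0486  0.2   ] zhead 7.37 tilt y [ 0.0072 -0.0021 -1.    ] F [-0.7  0.8  0.4] open 0.0579 q6 -0.3198289103805267
toolshift mm [ 0.1 60.   0.8] turn deg [-0.39 -0.12  0.17]
[(np.int32(28), array([216.9, 193.2])), (np.int32(136), array([275.3, 255.4]))]
1.2 [[214.207  195.5346]]
1.25 [[215.7455 194.7754]]
1.3 [[217.3205 194.0624]]
1.35 [[218.9271 193.3977]]
```

Emit:
carry_out:
  motion: [0,0.018,0,-0.3,0,0.1,0.25,0,0.018,0,0,0,0,0.25,0,0.014,0,0,0,0,0.25,0,0.006,0,0,0,0,0.25,0,0,0,0,0,0,0.25]

```text
t: 8.8
tool_pos: [0.5182, -0.0488, 0.1395]
orientation: [-1.266, 1.116, -1.117]
force: [1.5, -0.2, 0.0]
opening: 0.0581
```

Run:
```python
from plan import *
go(loc('f',.005,.140),yaw)
crop("side","s5.png",150,110,200,150,4)
```

```text
t 8.8 pos [ 0.5182 -0.0488  0.1395] zhead 7.16 tilt y [ 0.0003 -0.0008 -1.    ] F [ 1.5 -0.2  0. ] open 0.0581 q6 -0.3167912127700627
toolshift mm [ 0.2 -0.5  1.9] turn deg [-0.01 -0.32  0.05]
```

View pics/s5.png

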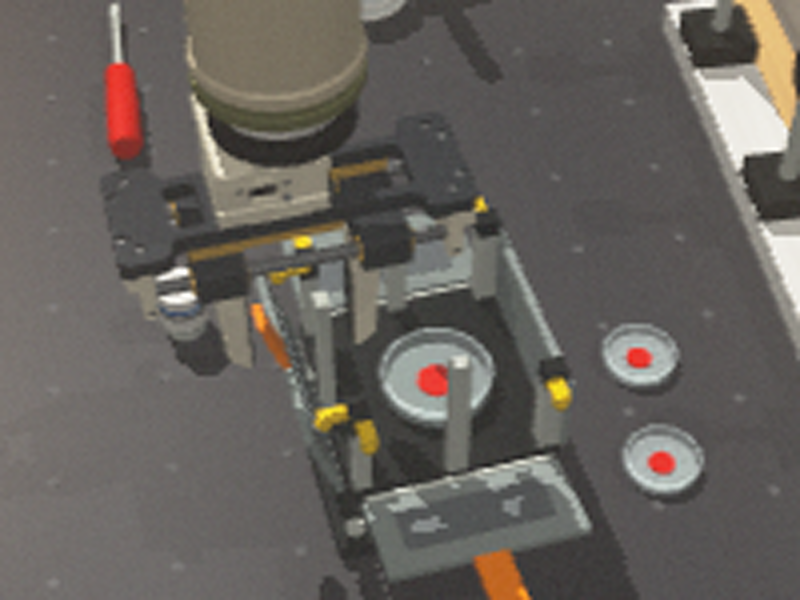

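Emit:
carry_out:
  motion: [0,0,0.002,0,-0.2,0,0,0,0,0,0,0,0,-0.1,0,0,0,0,0,0,-0.2,0,0,0,0,0,0,-0.25,0,0,0,0,0,0,-0.25]
  squeeze: 4

```text
t: 9.35
tool_pos: [0.5207, -0.0488, 0.1421]
orientation: [-1.268, 1.112, -1.115]
force: [-2.7, -0.1, -0.2]
opening: 0.0351
```

Emit:
carry_out:
  motion: [0,0,0,0,0,0,-0.3,0,0,0,0,0,0,-0.3,0,0,0,0,0,0,-0.4,0,0,0,0,0,0,-0.4,0,0,0,0,0,0,-0.4]

```text
t: 9.85
tool_pos: [0.5196, -0.049, 0.142]
orientation: [-1.269, 1.114, -1.115]
force: [-4.3, -0.2, 0.4]
opening: 0.0322
```

Run:
```python
from plan import *
go(loc('f',.005,.140),yaw)
crop("side","s6.png",150,110,200,150,4)
```

```text
t 9.85 pos [ 0.5196 -0.049   0.142 ] zhead 7.37 tilt y [-0.0011 -0.0016 -1.    ] F [-4.3 -0.2  0.4] open 0.0322 q6 -0.3191330137830914
toolshift mm [-0.2  2.   0.6] turn deg [ 0.08 -0.12  0.09]
```

View pics/s6.png

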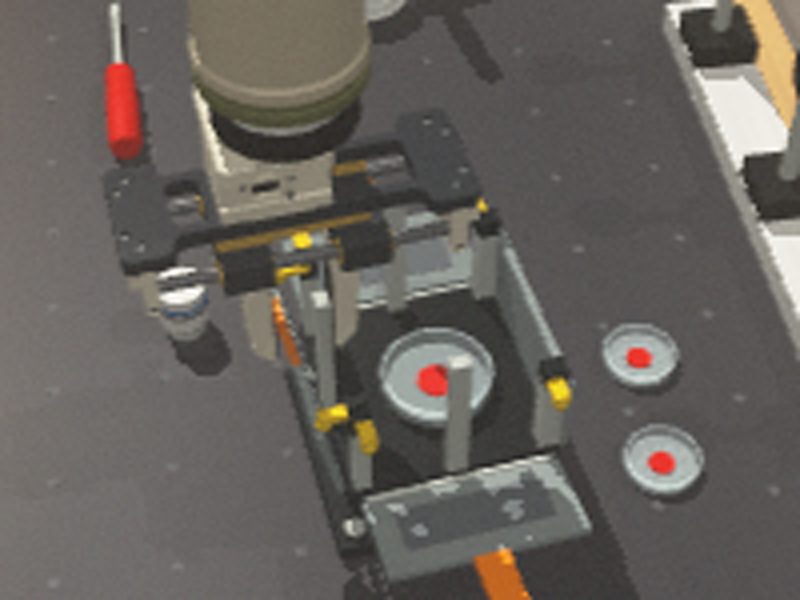

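Emit:
carry_out:
  motion: [0,0,-0.0005,0,0,0,-0.4,0,0,-0.0005,0,0,0,-0.4,0,0,0,0,0,0,-0.4,0,0,0,0,0,0,-0.4,0,0,0,0,0,0,-0.4]

```text
t: 10.4
tool_pos: [0.5195, -0.049, 0.142]
orientation: [-1.268, 1.112, -1.116]
force: [-0.6, -0.5, -0.8]
opening: 0.0323
```

Run:
```python
from plan import *
go(loc('f',.005,.140),yaw)
```

```text
t 10.4 pos [ 0.5195 -0.049   0.142 ] zhead 7.37 tilt y [ 0.0011 -0.0015 -1.    ] F [-0.6 -0.5 -0.8] open 0.0323 q6 -0.31976228282340563
toolshift mm [-0.2  2.   0.7] turn deg [-0.05 -0.11  0.09]
```

Emit:
carry_out:
  motion: [0,0,0,0,0,0,-0.35,0,0,0.0005,0,0,0,-0.37,0,0,0.0005,0,0,0,-0.38,0,0,0,0,0,0,-0.38,0,0,0,0,0,0,-0.38]
  squeeze: 14

```text
t: 10.9
tool_pos: [0.5212, -0.0488, 0.1426]
orientation: [-1.267, 1.111, -1.116]
force: [-0.1, 0.2, -1.2]
opening: 0.0287
```

Run:
```python
from plan import *
go(loc('f',.005,.140),yaw)
crop("side","s7.png",150,110,200,150,4)
```

```text
t 10.9 pos [ 0.5212 -0.0488  0.1426] zhead 7.37 tilt y [ 0.0024 -0.0015 -1.    ] F [-0.1  0.2 -1.2] open 0.0287 q6 -0.31911249688415655
toolshift mm [-0.2  2.6 -1. ] turn deg [-0.13 -0.11  0.11]
```

View pics/s7.png

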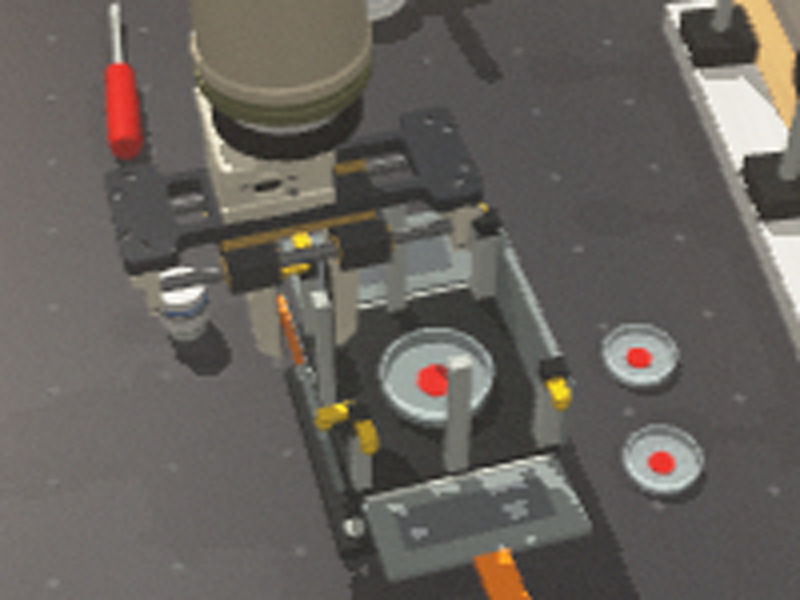

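Emit:
carry_out:
  motion: [0,0,0.0008,0,0,0,-0.42,0,0,0.0008,0,0,0,-0.46,0,0,0.0008,0,0,0,-0.5,0,0,0.0008,0,0,0,-0.54,0,0,0,0,0,0,-0.54]
  squeeze: 16

```text
t: 11.45
tool_pos: [0.5249, -0.0485, 0.1431]
orientation: [-1.267, 1.111, -1.117]
force: [0.4, 0.3, 0.1]
opening: 0.0211
```

Run:
```python
from plan import *
go(loc('f',.005,.140),yaw)
```

```text
t 11.45 pos [ 0.5249 -0.0485  0.1431] zhead 7.38 tilt y [ 0.0029 -0.0018 -1.    ] F [0.4 0.3 0.1] open 0.0211 q6 -0.3170293153110406
toolshift mm [-0.4  3.1 -4.7] turn deg [-0.15 -0.11  0.12]
```

Emit:
carry_out:
  motion: [0,0,0.0008,0,0,0,-0.58,0,0,0.0008,0,0,0,-0.62,0,0,0.0008,0,0,0,-0.66,0,0,0.0008,0,0,0,-0.7,0,0,0,0,0,0,-0.73]
  squeeze: 16

```text
t: 11.95
tool_pos: [0.529, -0.0481, 0.1432]
orientation: [-1.266, 1.11, -1.117]
force: [4.0, 0.5, -2.2]
opening: 0.0131
```

Emit:
carry_out:
  motion: [0,0,0,0,0,0,-0.76,0,0,0,0,0,0,-0.8,0,0,0,0,0,0,-0.8,0,0,0,0,0,0,-0.8,0,0,0,0,0,0,-0.8]

```text
t: 12.45
tool_pos: [0.5292, -0.0481, 0.1432]
orientation: [-1.266, 1.109, -1.118]
force: [2.4, -1.2, -1.6]
opening: 0.013
```

Run:
```python
from plan import *
go(loc('f',.005,.140),yaw)
crop("side","s8.png",150,110,200,150,4)
```

```text
t 12.45 pos [ 0.5292 -0.0481  0.1432] zhead 7.38 tilt y [ 0.0047 -0.0019 -1.    ] F [ 2.4 -1.2 -1.6] open 0.013 q6 -0.31493078464818747
toolshift mm [-0.5  3.1 -9. ] turn deg [-0.25 -0.1   0.14]
```

View pics/s8.png

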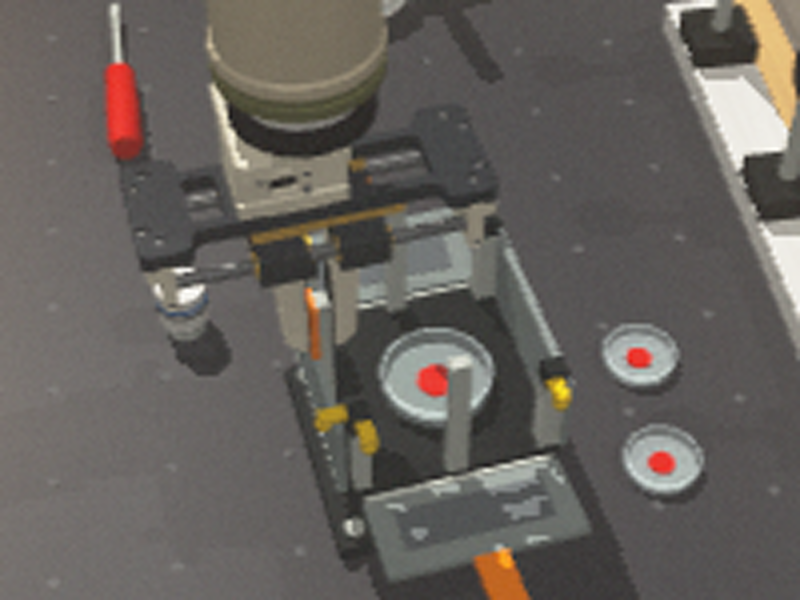

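Emit:
carry_out:
  motion: [0,0,0,0,0,0,-0.2,0,0,0,0,0,0,-0.2,0,-0.02,0,0,0,0,-0.1,0,-0.025,0,0,0,0,-0.1,0,-0.02,0,0,0,0,-0.1]
  squeeze: 4

```text
t: 13.0
tool_pos: [0.5255, -0.0476, 0.2055]
orientation: [-1.271, 1.117, -1.112]
force: [0.5, -0.4, -0.1]
opening: 0.0413
```

Run:
```python
from plan import *
go(np.r_[pt(p,'l',.084,0)[:2],.2],yaw)
crop("side","s9.png",150,110,200,150,4)
crop("top","t9.png",190,90,170,150,4)
```

```text
t 13.0 pos [ 0.5255 -0.0476  0.2055] zhead 7.37 tilt y [-0.0048 -0.0005 -1.    ] F [ 0.5 -0.4 -0.1] open 0.0413 q6 -0.31499157434342256
toolshift mm [-155.3    5.2   68.1] turn deg [ 0.27 -0.12 -0.01]
```

View pics/s9.png

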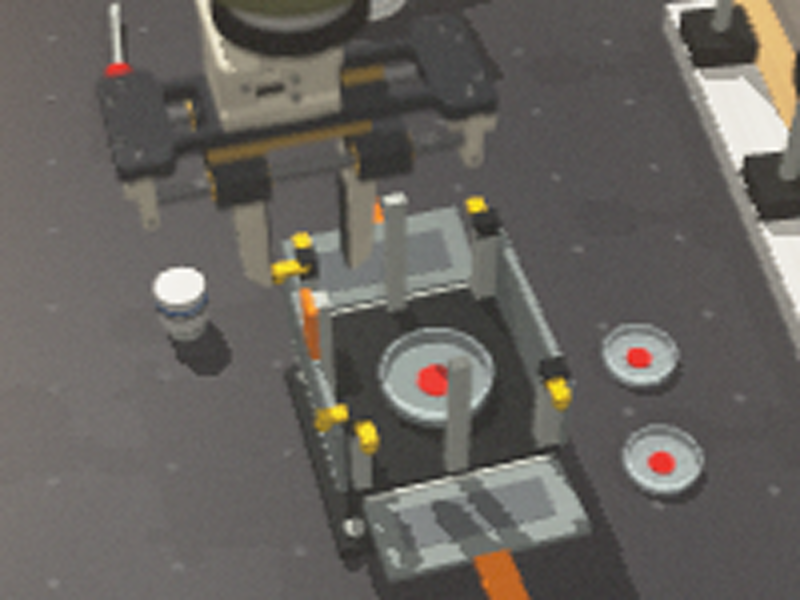

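Emit:
carry_out:
  motion: [-0.026,0,0.0115,0.2,0,0,-0.1,-0.026,0,0.0115,0,0,0,-0.1,-0.026,0,0.0115,0,0,0,-0.1,-0.026,0,0.0115,0,0,0,-0.1,-0.026,0,0.0115,0,0,0,-0.1]

```text
t: 13.6
tool_pos: [0.5676, 0.0889, 0.2027]
orientation: [-1.265, 1.117, -1.121]
force: [0.7, -0.1, 0.5]
opening: 0.0417
```

Emit:
carry_out:
  motion: [-0.015,0,0.006,0,0,0,-0.1,0,0,0,0,0,0,-0.1,0,0.02,0,0,0,0,-0.1,0,0.025,0,0,0,0,-0.1,0,0,0,0,0,0,-0.1]

```text
t: 14.1
tool_pos: [0.5705, 0.1055, 0.1527]
orientation: [-1.271, 1.116, -1.117]
force: [-0.7, -0.1, -0.7]
opening: 0.0415
```

Run:
```python
from plan import *
go(pt(p,'l',.084,0),yaw)
```

```text
t 14.1 pos [0.5705 0.1055 0.1527] zhead 7.23 tilt y [-0.0021 -0.0041 -1.    ] F [-0.7 -0.1 -0.7] open 0.0415 q6 -0.028630386119386876
toolshift mm [-9.6 79.3  3.9] turn deg [ 0.15 -0.25  0.21]
```

View pics/t9.png

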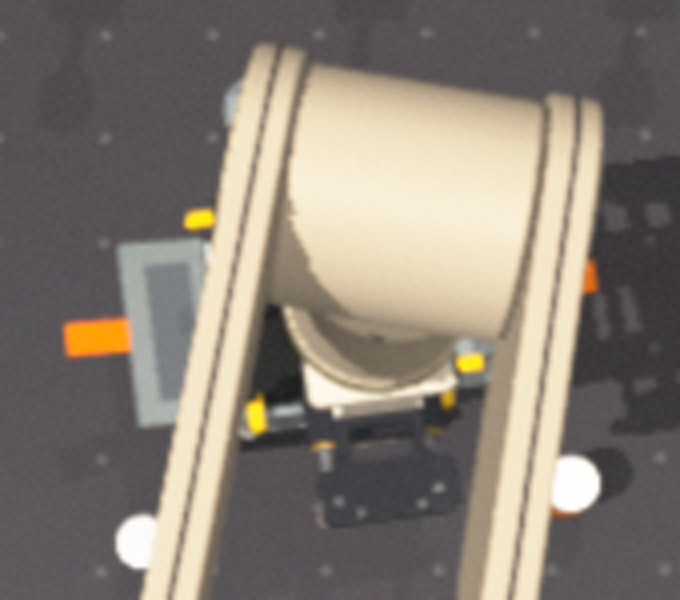

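Emit:
carry_out:
  motion: [-0.005,0,0.002,0,-0.2,0,-0.1,-0.004,0,0.0015,0,0,0,-0.1,0,0.02,0,0,0,0,-0.1,0,0.022,0,0,0,0,-0.1,0,0.018,0,0,0,0,-0.1]

```text
t: 14.6
tool_pos: [0.5786, 0.114, 0.1004]
orientation: [-1.262, 1.105, -1.122]
force: [-0.1, -0.2, -0.1]
opening: 0.0419
```

Run:
```python
from plan import *
go(pt(p,'l',.084,0),yaw)
```

```text
t 14.6 pos [0.5786 0.114  0.1004] zhead 7.32 tilt y [ 0.0108 -0.0031 -0.9999] F [-0.1 -0.2 -0.1] open 0.0419 q6 -0.016170886087859
toolshift mm [-2.  27.  -5.6] turn deg [-0.59 -0.17  0.26]
```

Emit:
carry_out:
  motion: [-0.001,0.012,-0.003,-0.5,-0.1,0.2,-0.1,0,0.01,-0.002,0,0,0,-0.1,0,0.002,0,0,0,0,-0.1,0,0,0,0,0,0,-0.1,0,0,0,0,0,0,-0.1]

```text
t: 15.1
tool_pos: [0.5745, 0.1145, 0.077]
orientation: [-1.266, 1.111, -1.115]
force: [0.1, -0.3, 0.5]
opening: 0.042
```

Run:
```python
from plan import *
go(pt(p,'l',.084,0),yaw)
```

```text
t 15.1 pos [0.5745 0.1145 0.077 ] zhead 7.43 tilt y [ 0.0027 -0.0005 -1.    ] F [ 0.1 -0.3  0.5] open 0.042 q6 -0.01959125878646093
toolshift mm [-0.8  3.6 -1.3] turn deg [-0.15 -0.06  0.05]
```

Emit:
carry_out:
  motion: [-0.0005,0.003,-0.001,0,0,0,-0.2,0,0,0,0,0,0,-0.5,0,0,0,0,0,0,-0.8,0,0,0,0,0,0,-0.8,0,0,0,0,0,0,-0.8]
  squeeze: 4

```text
t: 15.6
tool_pos: [0.5744, 0.1151, 0.0758]
orientation: [-1.264, 1.109, -1.116]
force: [0.5, 0.4, -0.7]
opening: 0.0201
```

Emit:
carry_out:
  motion: [0,0,0,0,0,0,-0.8,0,0,0,0,0,0,-0.8,0,0,0,0,0,0,-0.8,0,0,0,0,0,0,-0.8,0,0,0,0,0,0,-0.8]

```text
t: 16.1
tool_pos: [0.5744, 0.1151, 0.0758]
orientation: [-1.264, 1.109, -1.116]
force: [-0.3, 1.0, 0.2]
opening: 0.0198
```

Run:
```python
from plan import *
arc('l',1.3,10)
```

```text
t 16.1 pos [0.5744 0.1151 0.0758] zhead 7.42 tilt y [ 0.0053 -0.0001 -1.    ] F [-0.3  1.   0.2] open 0.0198 q6 -0.018579825075025782
r 0.0843493511708745 ang 0.23704091041214018 along -0.001324498066023968
0.343 [ 3.8 -8.1 -1.3]
0.45 [ 3.4 -8.1  0. ]
0.556 [ 4.3 -7.7  0. ]
0.662 [ 5.1 -7.2  0. ]
0.769 [ 5.8 -6.7  0. ]
0.875 [ 6.5 -6.   0. ]
0.981 [ 7.1 -5.3  0. ]
1.087 [ 7.6 -4.5  0. ]
1.194 [ 8.  -3.7  0. ]
1.3 [ 8.4 -2.8  0. ]
```

Emit:
carry_out:
  motion: [0.0023,-0.0076,0,0,0,0,-0.8,0.0031,-0.0075,0,0,0,0,-0.8,0.004,-0.0071,0,0,0,0,-0.8,0.0047,-0.0067,0,0,0,0,-0.8,0.0054,-0.0062,0,0,0,0,-0.8]

```text
t: 16.6
tool_pos: [0.5764, 0.095, 0.1134]
orientation: [-1.265, 1.11, -1.115]
force: [-0.3, 0.0, -0.7]
opening: 0.02
```

Run:
```python
from plan import *
arc('l',1.3,5)
```

```text
t 16.6 pos [0.5764 0.095  0.1134] zhead 7.47 tilt y [ 0.0042  0.0004 -1.    ] F [-0.3  0.  -0.7] open 0.02 q6 -0.0548251881404052
r 0.0843587280574797 ang 0.7486125885752482 along -0.0006767511126807524
0.859 [ 7.6 -5.4 -0.7]
0.969 [ 7.2 -5.6  0. ]
1.079 [ 7.8 -4.8  0. ]
1.19 [ 8.3 -3.9  0. ]
1.3 [ 8.7 -2.9  0. ]
```

Emit:
carry_out:
  motion: [0.0062,-0.0059,0,0,0,0,-0.8,0.0067,-0.0052,0,0,0,0,-0.8,0.0073,-0.0045,0,0,0,0,-0.8,0.0077,-0.0036,0,0,0,0,-0.8,0.0081,-0.0027,0,0,0,0,-0.8]

```text
t: 17.1
tool_pos: [0.5812, 0.056, 0.1382]
orientation: [-1.264, 1.11, -1.115]
force: [-0.8, 0.8, -0.8]
opening: 0.0203
```

Run:
```python
from plan import *
arc('l',1.3,1)
crop("side","s10.png",150,110,200,150,4)
```

```text
t 17.1 pos [0.5812 0.056  0.1382] zhead 7.45 tilt y [ 0.0044  0.0006 -1.    ] F [-0.8  0.8 -0.8] open 0.0203 q6 -0.12222223341815841
r 0.08523443379997275 ang 1.3034676117560349 along -0.0003985180292460679
1.3 [ 0.3  2.2 -0.4]
```

View pics/s10.png

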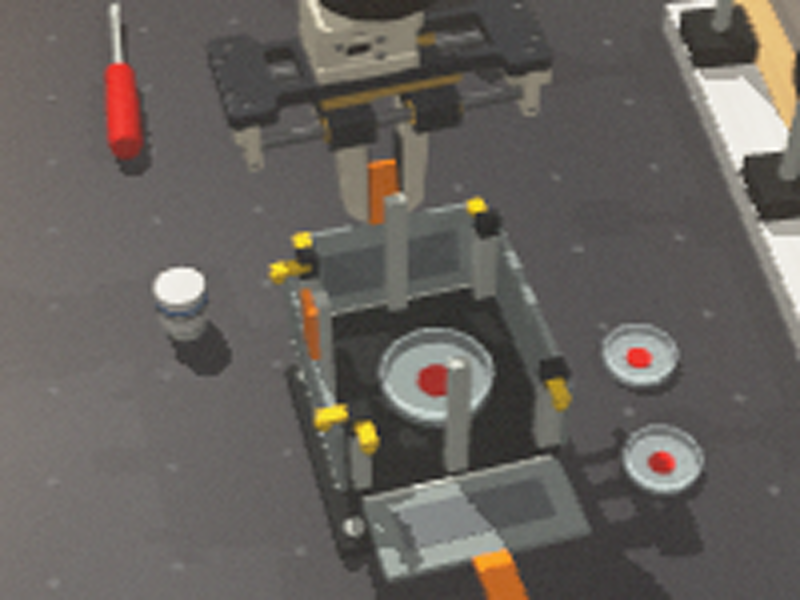

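Emit:
carry_out:
  motion: [0,0,0,0,0,0,-0.1,0,0,0,0,0,0,-0.1,0,-0.012,0,0,0,0,-0.1,0,-0.02,0,0,0,0,-0.1,0,-0.025,0,0,0,0,0.25]

```text
t: 17.65
tool_pos: [0.5792, 0.054, 0.1939]
orientation: [-1.269, 1.115, -1.114]
force: [-0.4, -0.0, 0.4]
opening: 0.0459
```

Emit:
carry_out:
  motion: [0,-0.006,0,0,8,0,0.25,0,0,0,0,8,0,0.25,0,0,0,0,8,0,0.25,0,0,0,0,8,0,0.25,0,0,0,0,8,0,0.25]

```text
t: 18.15
tool_pos: [0.5834, 0.0558, 0.2113]
orientation: [-0.858, 1.62, -1.633]
force: [-0.4, -0.2, 0.3]
opening: 0.0583
```

Emit:
carry_out:
  motion: [0,0,0,0,8.4,0,0.25,0,0,0,0,8.4,0,0.25,0,0,0,0,8.4,0,0.25,0,0,0,0,8.4,0,0.25,0,0,0,0,8.4,0,0.25]

```text
t: 18.65
tool_pos: [0.5849, 0.0575, 0.2168]
orientation: [-0.223, 2.089, -2.095]
force: [0.4, -0.7, 0.6]
opening: 0.0582
```

Run:
```python
from plan import *
go(loc('l',.006,.142),yaw-np.pi/2)
im=imaging.read_camera("side");hsv=cv2.cvtColor(im,cv2.COLOR_BGR2HSV)
m=cv2.inRange(hsv,(8,180,100),(18,255,255));n,l,s,ce=cv2.connectedComponentsWithStats(m)
print([(s[i,4],np.round(ce[i],1)) for i in range(1,n) if s[i,4]>8])
for a in (1.2,1.25,1.3,1.35): 
    p[7]=a;print(a,proj("side",pt(p,'l',.08,0,.0025)))
```

```text
t 18.65 pos [0.5849 0.0575 0.2168] zhead -76.82 tilt y [ 0.0178 -0.001  -0.9998] F [ 0.4 -0.7  0.6] open 0.0582 q6 1.3523982664288376
toolshift mm [ 7.2 74.7 16.7] turn deg [-0.24  5.7  -0.99]
[(np.int32(74), array([244.5, 155.9])), (np.int32(35), array([227. , 190.4])), (np.int32(143), array([275. , 255.5]))]
1.2 [[244.5696 157.2847]]
1.25 [[244.9707 157.9489]]
1.3 [[245.3818 158.6886]]
1.35 [[245.8016 159.5027]]
```

Emit:
carry_out:
  motion: [0.004,0,0.008,-0.2,2.5,-0.9,0.25,0.003,0,0.007,0,2.5,0,0.25,0,0.01,0.001,0,0.5,0,0.25,0,0.01,0,0,0,0,0.25,0,0,0,0,0,0,0.25]

```text
t: 19.2
tool_pos: [0.5819, 0.0409, 0.1976]
orientation: [-0.136, 2.15, -2.152]
force: [-0.2, -0.8, -0.2]
opening: 0.0582
```

Run:
```python
from plan import *
go(loc('l',.006,.142),yaw-np.pi/2)
```

```text
t 19.2 pos [0.5819 0.0409 0.1976] zhead -82.48 tilt y [ 0.0053 -0.0005 -1.    ] F [-0.2 -0.8 -0.2] open 0.0582 q6 1.4220615461259474
toolshift mm [-0.6 55.6  1.3] turn deg [-0.07  0.04 -0.3 ]
```

Emit:
carry_out:
  motion: [-0.0005,0.018,0.001,0,0,-0.3,0.25,0,0.018,0,0,0,0,0.25,0,0.012,0,0,0,0,0.25,0,0.003,0,0,0,0,0.25,0,0,0,0,0,0,0.1]

```text
t: 19.7
tool_pos: [0.5813, 0.0406, 0.1402]
orientation: [-0.15, 2.152, -2.154]
force: [0.1, -0.0, 1.4]
opening: 0.0539
```

Run:
```python
from plan import *
go(loc('l',.006,.142),yaw-np.pi/2)
crop("side","s11.png",150,110,200,150,4)
```

```text
t 19.7 pos [0.5813 0.0406 0.1402] zhead -82.26 tilt y [-0.0037 -0.001  -1.    ] F [ 0.1 -0.   1.4] open 0.0539 q6 1.41822087787903
toolshift mm [-1.5 -1.8  1.2] turn deg [-0.03  0.26  0.22]
```

View pics/s11.png

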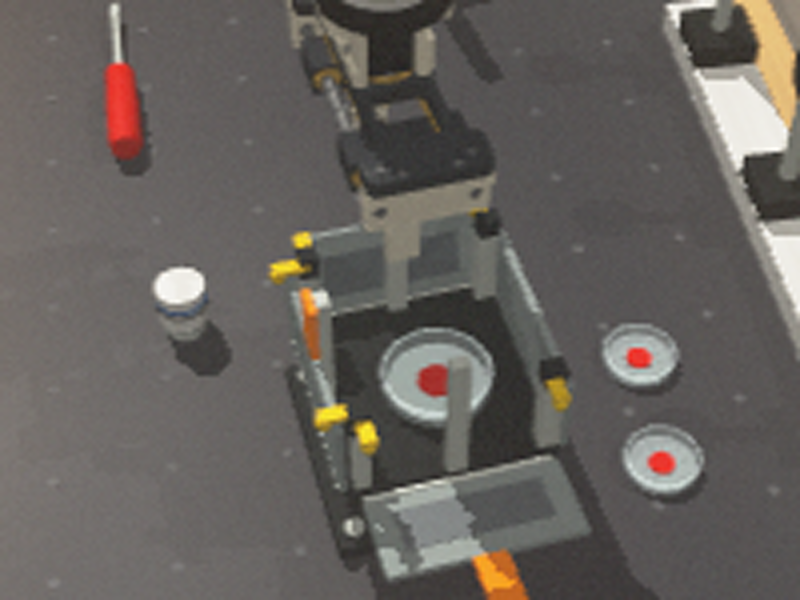

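Emit:
carry_out:
  motion: [-0.001,-0.001,0.0006,0,0.2,0,0,0,0,0,0,0,0,-0.1,0,0,0,0,0,0,-0.2,0,0,0,0,0,0,-0.25,0,0,0,0,0,0,-0.3]
  squeeze: 4

```text
t: 20.25
tool_pos: [0.584, 0.0387, 0.1438]
orientation: [-0.142, 2.15, -2.157]
force: [0.3, -3.6, -3.2]
opening: 0.0342
```

Emit:
carry_out:
  motion: [0,0,0,0,0,0,-0.3,0,0,0,0,0,0,-0.3,0,0,0,0,0,0,-0.4,0,0,0,0,0,0,-0.4,0,0,0,0,0,0,-0.4]

```text
t: 20.75
tool_pos: [0.584, 0.0384, 0.1439]
orientation: [-0.141, 2.15, -2.158]
force: [0.9, -2.4, -1.1]
opening: 0.0335
```

Run:
```python
from plan import *
go(loc('l',.006,.142),yaw-np.pi/2)
```

```text
t 20.75 pos [0.584  0.0384 0.1439] zhead -82.52 tilt y [ 0.0001 -0.0034 -1.    ] F [ 0.9 -2.4 -1.1] open 0.0335 q6 1.4210818103259242
toolshift mm [ 0.8  1.9 -1.4] turn deg [-0.2  -0.    0.02]
```

Emit:
carry_out:
  motion: [0,0,0.0005,0,0,0,-0.35,0,0,0.0005,0,0,0,-0.37,0,0,0.0005,0,0,0,-0.38,0,0,0,0,0,0,-0.38,0,0,0,0,0,0,-0.38]
  squeeze: 14

```text
t: 21.25
tool_pos: [0.5843, 0.0362, 0.144]
orientation: [-0.14, 2.149, -2.159]
force: [-0.0, -3.1, -1.5]
opening: 0.0288
```

Run:
```python
from plan import *
go(loc('l',.006,.142),yaw-np.pi/2)
```

```text
t 21.25 pos [0.5843 0.0362 0.144 ] zhead -82.53 tilt y [ 0.0004 -0.0043 -1.    ] F [-0.  -3.1 -1.5] open 0.0288 q6 1.4182609125261778
toolshift mm [ 0.9  1.9 -3.6] turn deg [-0.24 -0.02  0.01]
```

Emit:
carry_out:
  motion: [0,0,0.0012,0,0,0,-0.42,0,0,0.0009,0,0,0,-0.46,0,0,0.0009,0,0,0,-0.5,0,0,0.0009,0,0,0,-0.54,0,0,0,0,0,0,-0.54]
  squeeze: 16

```text
t: 21.75
tool_pos: [0.5848, 0.0325, 0.1442]
orientation: [-0.141, 2.15, -2.157]
force: [-0.1, -2.7, -2.2]
opening: 0.0218
```

Run:
```python
from plan import *
go(loc('l',.006,.142),yaw-np.pi/2)
crop("side","s12.png",150,110,200,150,4)
```

```text
t 21.75 pos [0.5848 0.0325 0.1442] zhead -82.51 tilt y [ 0.0004 -0.0035 -1.    ] F [-0.1 -2.7 -2.2] open 0.0218 q6 1.4110195656408715
toolshift mm [ 0.9  2.1 -7.3] turn deg [-0.2  0.   0. ]
```

View pics/s12.png

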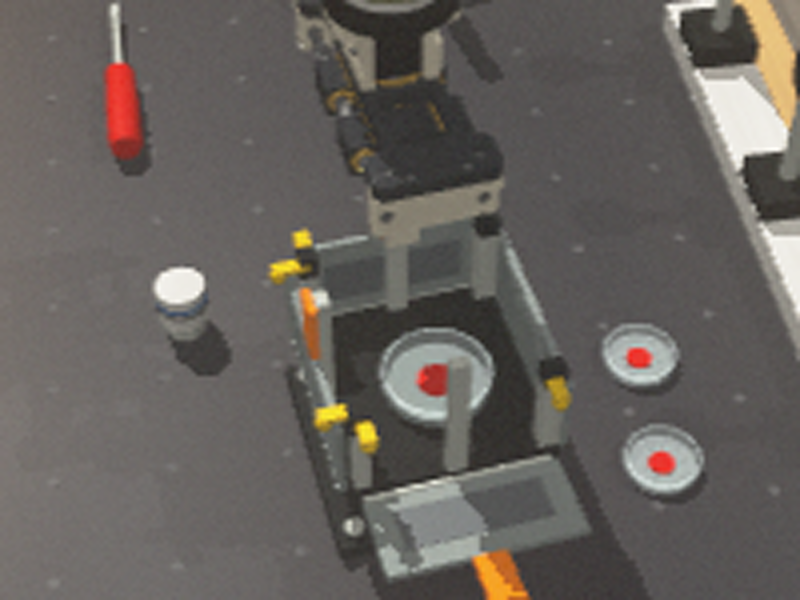

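Emit:
carry_out:
  motion: [0,0,0.0011,0,0,0,-0.58,0,0,0.0009,0,0,0,-0.62,0,0,0.0009,0,0,0,-0.66,0,0,0.0009,0,0,0,-0.7,0,0,0.0003,0,0,0,-0.73]
  squeeze: 16

```text
t: 22.3
tool_pos: [0.5855, 0.0284, 0.1444]
orientation: [-0.14, 2.15, -2.157]
force: [0.1, -3.1, -0.7]
opening: 0.0132
```

Emit:
carry_out:
  motion: [0,0,0,0,0,0,-0.76,0,0,0,0,0,0,-0.8,0,0,0,0,0,0,-0.8,0,0,0,0,0,0,-0.8,0,0,0,0,0,0,-0.8]

```text
t: 22.8
tool_pos: [0.5856, 0.0282, 0.1444]
orientation: [-0.14, 2.151, -2.157]
force: [0.5, -3.2, -0.4]
opening: 0.0126
```

Run:
```python
from plan import *
go(loc('l',.006,.142),yaw-np.pi/2)
```

```text
t 22.8 pos [0.5856 0.0282 0.1444] zhead -82.54 tilt y [ 0.0007 -0.0028 -1.    ] F [ 0.5 -3.2 -0.4] open 0.0126 q6 1.4036535586832566
toolshift mm [  1.1   2.3 -11.6] turn deg [-0.17 -0.02 -0.02]
```

Clicked shut. Release, rise, and look.

Emit:
carry_out:
  motion: [0,0,0,0,0,0,-0.2,0,0,0,0,0,0,-0.2,0,-0.02,0,0,0,0,-0.1,0,-0.025,0,0,0,0,-0.1,0,-0.02,0,0,0,0,-0.1]
  squeeze: 4

```text
t: 23.3
tool_pos: [0.5831, 0.0303, 0.2073]
orientation: [-0.149, 2.156, -2.156]
force: [0.7, 0.5, 0.1]
opening: 0.0413
```

Run:
```python
from plan import *
go(np.r_[pt(p,'r',.084,0)[:2],.21],yaw)
crop("side","s13.png",150,110,200,150,4)
```

```text
t 23.3 pos [0.5831 0.0303 0.2073] zhead -82.45 tilt y [-0.0064 -0.0004 -1.    ] F [0.7 0.5 0.1] open 0.0413 q6 1.4035222716218447
toolshift mm [ -0.8  -2.9 227.2] turn deg [  0.31 -89.93   0.27]
```

View pics/s13.png

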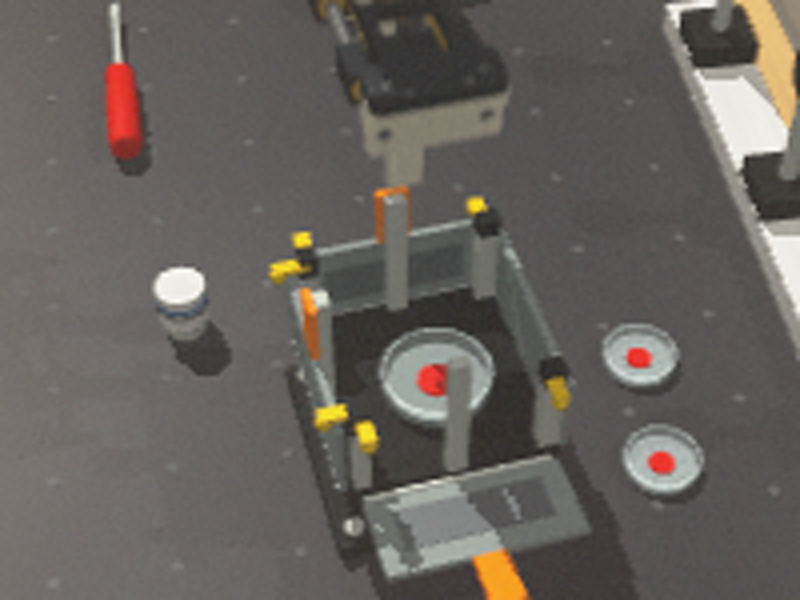

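Emit:
carry_out:
  motion: [0,-0.002,0.03,0.3,0,0.2,-0.1,0,0,0.03,0,0,0,-0.1,0,0,0.03,0,0,0,-0.1,0,0,0.03,0,0,0,-0.1,0,0,0.03,0,0,0,-0.1]

```text
t: 23.85
tool_pos: [0.6072, -0.1175, 0.2153]
orientation: [-0.141, 2.14, -2.149]
force: [0.3, 0.3, 0.2]
opening: 0.0419
```

Emit:
carry_out:
  motion: [0,0,0.03,0,-5,0,-0.1,0,0,0.03,0,-8,0,-0.1,0,0,0,0,-8.4,0,-0.1,0,0,0,0,-8.4,0,-0.1,0,0,0,0,-8.4,0,-0.1]

```text
t: 24.35
tool_pos: [0.6184, -0.1833, 0.2121]
orientation: [-0.75, 1.727, -1.739]
force: [0.1, -0.0, -0.3]
opening: 0.0421
```

Emit:
carry_out:
  motion: [0,0,0,0,-8.4,0,-0.1,0,0,0,0,-8.4,0,-0.1,0,0,0,0,-8.4,0,-0.1,0,0,0,0,-8.4,0,-0.1,0,0,0,0,-8.4,0,-0.1]

```text
t: 24.85
tool_pos: [0.6184, -0.1825, 0.2084]
orientation: [-1.206, 1.201, -1.211]
force: [0.4, -0.0, 0.1]
opening: 0.0417
```

Run:
```python
from plan import *
go(pt(p,'r',.084,0),yaw)
```

```text
t 24.85 pos [ 0.6184 -0.1825  0.2084] zhead 0.18 tilt y [ 0.0076 -0.0013 -1.    ] F [ 0.4 -0.   0.1] open 0.0417 q6 -0.37049246516181583
toolshift mm [ 12.1 143.9  -5.8] turn deg [-0.43 -7.31  0.1 ]
```

Emit:
carry_out:
  motion: [0.006,0,-0.002,-0.4,-3.6,0,-0.1,0.006,0.01,-0.002,0,-3.3,0,-0.1,0,0.025,0,0,0,0,-0.1,0,0.025,0,0,0,0,-0.1,0,0.015,0,0,0,0,-0.1]

```text
t: 25.35
tool_pos: [0.6174, -0.1947, 0.1323]
orientation: [-1.268, 1.102, -1.114]
force: [0.1, -0.2, 0.2]
opening: 0.0418
```

Run:
```python
from plan import *
go(pt(p,'r',.084,0),yaw)
```

```text
t 25.35 pos [ 0.6174 -0.1947  0.1323] zhead 7.82 tilt y [ 0.0069 -0.0029 -1.    ] F [ 0.1 -0.2  0.2] open 0.0418 q6 -0.5209890259142947
toolshift mm [-0.7 67.8 -4.1] turn deg [-0.37  0.34  0.22]
```

Emit:
carry_out:
  motion: [0,0.02,-0.002,-0.3,0.3,0.2,-0.1,0,0.02,-0.001,0,0,0,-0.1,0,0.015,0,0,0,0,-0.1,0,0.006,0,0,0,0,-0.1,0,0,0,0,0,0,-0.1]

```text
t: 25.85
tool_pos: [0.6127, -0.1938, 0.0637]
orientation: [-1.269, 1.116, -1.109]
force: [-0.2, -0.5, 0.6]
opening: 0.0419
```

Run:
```python
from plan import *
go(pt(p,'r',.084,0),yaw)
crop("side","s14.png",150,110,200,180,4)
```

```text
t 25.85 pos [ 0.6127 -0.1938  0.0637] zhead 7.48 tilt y [-0.0039  0.0025 -1.    ] F [-0.2 -0.5  0.6] open 0.0419 q6 -0.5174750969207748
toolshift mm [ 1.1 -0.8  0.9] turn deg [ 0.2  -0.   -0.17]
```

View pics/s14.png

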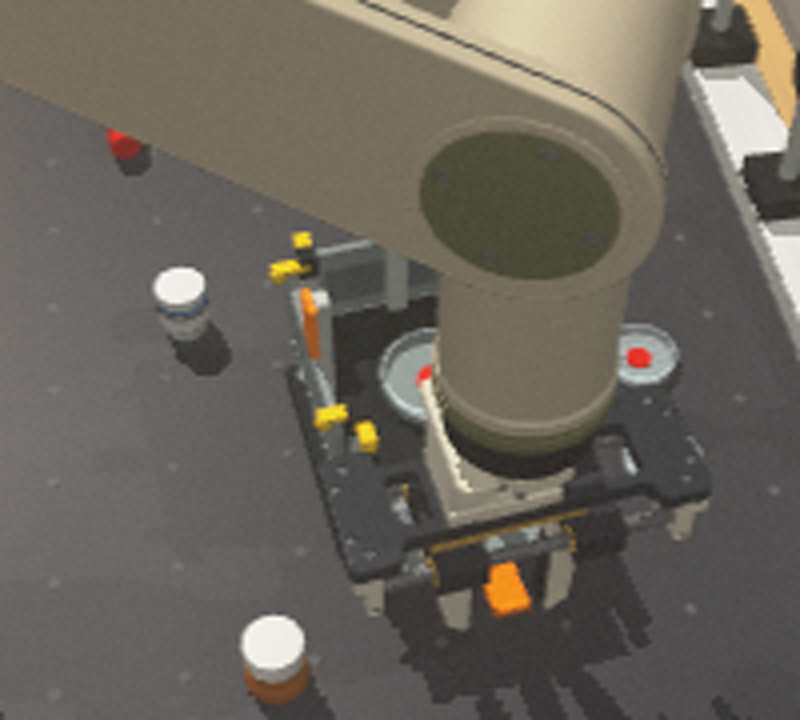

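Emit:
carry_out:
  motion: [0.0005,0,0.0005,0,0,0,-0.2,0,0,0,0,0,0,-0.5,0,0,0,0,0,0,-0.8,0,0,0,0,0,0,-0.8,0,0,0,0,0,0,-0.8]
  squeeze: 4

```text
t: 26.4
tool_pos: [0.6154, -0.1952, 0.0681]
orientation: [-1.267, 1.112, -1.113]
force: [-1.6, 0.7, -1.3]
opening: 0.0201
```

Emit:
carry_out:
  motion: [0,0,0,0,0,0,-0.8,0,0,0,0,0,0,-0.8,0,0,0,0,0,0,-0.8,0,0,0,0,0,0,-0.8,0,0,0,0,0,0,-0.8]

```text
t: 26.9
tool_pos: [0.6154, -0.1952, 0.0682]
orientation: [-1.267, 1.112, -1.113]
force: [-0.5, 0.0, 0.0]
opening: 0.02
```

Run:
```python
from plan import *
arc('r',1.3,11)
```

```text
t 26.9 pos [ 0.6154 -0.1952  0.0682] zhead 7.49 tilt y [ 0.001   0.0002 -1.    ] F [-0.5  0.   0. ] open 0.02 q6 -0.5177532469845706
r 0.08508598333217623 ang 0.14343570747349968 along 0.0016070329059402406
0.249 [-3.8 -8.3 -1.6]
0.354 [-2.6 -8.3  0. ]
0.459 [-3.4 -8.   0. ]
0.564 [-4.3 -7.6  0. ]
0.669 [-5.  -7.1  0. ]
0.774 [-5.8 -6.5  0. ]
0.879 [-6.4 -5.9  0. ]
0.985 [-7.  -5.2  0. ]
1.09 [-7.5 -4.4  0. ]
1.195 [-7.9 -3.6  0. ]
1.3 [-8.3 -2.8  0. ]
```

Emit:
carry_out:
  motion: [-0.0016,-0.0078,0,0,0,0,-0.8,-0.0024,-0.0077,0,0,0,0,-0.8,-0.0032,-0.0075,0,0,0,0,-0.8,-0.004,-0.0071,0,0,0,0,-0.8,-0.0047,-0.0066,0,0,0,0,-0.8]

```text
t: 27.4
tool_pos: [0.6129, -0.1793, 0.1078]
orientation: [-1.268, 1.112, -1.114]
force: [-2.0, -1.0, -0.9]
opening: 0.0196
```

Run:
```python
from plan import *
arc('r',1.3,6)
```

```text
t 27.4 pos [ 0.6129 -0.1793  0.1078] zhead 7.44 tilt y [ 0.0006 -0.0006 -1.    ] F [-2.  -1.  -0.9] open 0.0196 q6 -0.4943766859706611
r 0.08556698880753383 ang 0.650525703720518 along 0.0011985738733312822
0.759 [-7.9 -5.3 -1.2]
0.867 [-6.5 -6.2 -0. ]
0.975 [-7.1 -5.4 -0. ]
1.084 [-7.7 -4.6 -0. ]
1.192 [-8.1 -3.8 -0. ]
1.3 [-8.5 -2.9 -0. ]
```

Emit:
carry_out:
  motion: [-0.0056,-0.0064,-0.0002,0,0,0,-0.8,-0.0062,-0.0059,-0.0002,0,0,0,-0.8,-0.0068,-0.0051,0,0,0,0,-0.8,-0.0073,-0.0043,0,0,0,0,-0.8,-0.0077,-0.0035,0,0,0,0,-0.8]

```text
t: 27.9
tool_pos: [0.608, -0.1433, 0.1366]
orientation: [-1.268, 1.111, -1.115]
force: [-1.5, -0.6, 0.1]
opening: 0.0201
```

Run:
```python
from plan import *
arc('r',1.3,1)
```

```text
t 27.9 pos [ 0.608  -0.1433  0.1366] zhead 7.45 tilt y [ 0.0018 -0.0015 -1.    ] F [-1.5 -0.6  0.1] open 0.0201 q6 -0.44281322420928915
r 0.08668459868720566 ang 1.1953615820645185 along 0.0009535021758646666
1.3 [-9.6  0.7 -1. ]
```

Emit:
carry_out:
  motion: [-0.0042,-0.0008,0,0,0,0,-0.8,-0.004,-0.0005,0,0,0,0,-0.8,0,0,0,0,0,0,-0.8,0,0,0,0,0,0,-0.1,0,0,0,0,0,0,-0.1]

```text
t: 28.4
tool_pos: [0.6072, -0.133, 0.1389]
orientation: [-1.267, 1.109, -1.115]
force: [-0.7, 0.1, -0.0]
opening: 0.0319
```

Run:
```python
from plan import *
arc('r',1.3,1)
crop("side","s15.png",150,110,200,150,4)
```

```text
t 28.4 pos [ 0.6072 -0.133   0.1389] zhead 7.52 tilt y [ 0.0032 -0.0014 -1.    ] F [-0.7  0.1 -0. ] open 0.0319 q6 -0.4290803248667372
r 0.08566777551917291 ang 1.3172701003579619 along 0.001559551424603303
1.3 [ 0.7  3.  -1.6]
```

View pics/s15.png

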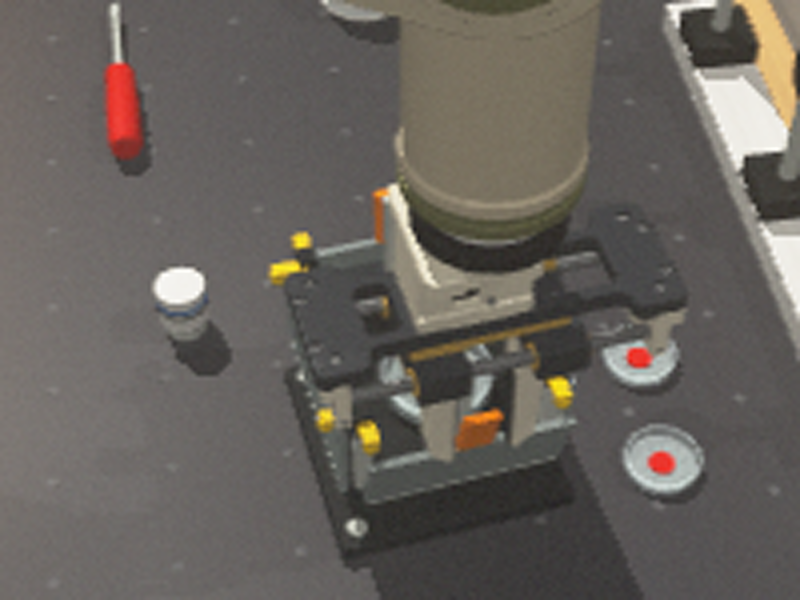

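Emit:
carry_out:
  motion: [0,0,0,0,0,0,-0.1,0,-0.012,0,0,0,0,-0.1,0,-0.02,0,0,0,0,-0.1,0,-0.025,0,0,0,0,-0.1,0,-0.006,0,0,0,0,0.25]

```text
t: 28.95
tool_pos: [0.6064, -0.1328, 0.2034]
orientation: [-1.267, 1.112, -1.112]
force: [1.1, -0.2, 0.1]
opening: 0.0461
```

Emit:
carry_out:
  motion: [0,-0.003,0,0,8.4,0,0.25,0,0,0,0,8.4,0,0.25,0,0,0,0,8.4,0,0.25,0,0,0,0,8.4,0,0.25,0,0,0,0,8.4,0,0.25]

```text
t: 29.45
tool_pos: [0.6078, -0.1334, 0.2091]
orientation: [-0.845, 1.645, -1.65]
force: [-0.1, 0.0, 0.3]
opening: 0.0579
```

Emit:
carry_out:
  motion: [0,0,0,0,8.4,0,0.25,0,0,0,0,8.4,0,0.25,0,0,0,0,8.4,0,0.25,0,0,0,0,8.4,0,0.25,0,0,0,0,8.4,0,0.25]

```text
t: 29.95
tool_pos: [0.6076, -0.1334, 0.2077]
orientation: [-0.209, 2.113, -2.114]
force: [0.7, -0.2, 0.2]
opening: 0.0582
```

Run:
```python
from plan import *
go(loc('r',.006,.142),yaw-np.pi/2)
im=imaging.read_camera("side");hsv=cv2.cvtColor(im,cv2.COLOR_BGR2HSV)
m=cv2.inRange(hsv,(8,180,100),(18,255,255));n,l,s,ce=cv2.connectedComponentsWithStats(m)
print([(s[i,4],np.round(ce[i],1)) for i in range(1,n) if s[i,4]>8])
for a in (1.2,1.25,1.3,1.35): 
    p[8]=a;print(a,proj("side",pt(p,'r',.08,0,-.0025)))
```

```text
t 29.95 pos [ 0.6076 -0.1334  0.2077] zhead -78.46 tilt y [ 0.0047  0.0002 -1.    ] F [ 0.7 -0.2  0.2] open 0.0582 q6 1.0697998728571059
toolshift mm [  1.   65.7 -16. ] turn deg [-0.03  4.06 -0.27]
[(np.int32(13), array([244.1, 163.1])), (np.int32(31), array([227.1, 190.1])), (np.int32(42), array([268.5, 216.4]))]
1.2 [[269.7765 221.1083]]
1.25 [[269.2735 219.3783]]
1.3 [[268.7594 217.6812]]
1.35 [[268.2358 216.0222]]
```

Emit:
carry_out:
  motion: [0.001,0,-0.008,0,2.2,-0.2,0.25,0,0,-0.007,0,1.9,0,0.25,0,0.01,-0.001,0,0,0,0.25,0,0.005,0,0,0,0,0.25,0,0,0,0,0,0,0.25]

```text
t: 30.5
tool_pos: [0.6035, -0.1179, 0.1902]
orientation: [-0.139, 2.154, -2.155]
force: [0.3, 0.0, 0.2]
opening: 0.0582
```

Run:
```python
from plan import *
go(loc('r',.005,.142),yaw-np.pi/2)
```

```text
t 30.5 pos [ 0.6035 -0.1179  0.1902] zhead -82.59 tilt y [ 0.0004 -0.0002 -1.    ] F [0.3 0.  0.2] open 0.0582 q6 1.1652514981708033
toolshift mm [-0.1 48.2 -1.1] turn deg [-0.02 -0.08 -0.02]
```

Emit:
carry_out:
  motion: [0,0.016,-0.0005,0,0,0,0.25,0,0.016,0,0,0,0,0.25,0,0.01,0,0,0,0,0.25,0,0.002,0,0,0,0,0.25,0,0,0,0,0,0,0.1]

```text
t: 31.0
tool_pos: [0.6021, -0.1179, 0.1399]
orientation: [-0.145, 2.156, -2.154]
force: [0.5, 0.6, 0.7]
opening: 0.0538
```

Run:
```python
from plan import *
go(loc('r',.005,.142),yaw-np.pi/2)
crop("side","s16.png",150,110,200,150,4)
```

```text
t 31.0 pos [ 0.6021 -0.1179  0.1399] zhead -82.48 tilt y [-0.003   0.0006 -1.    ] F [0.5 0.6 0.7] open 0.0538 q6 1.1629098478429583
toolshift mm [-1.5 -2.1 -0.8] turn deg [0.05 0.03 0.17]
```

View pics/s16.png

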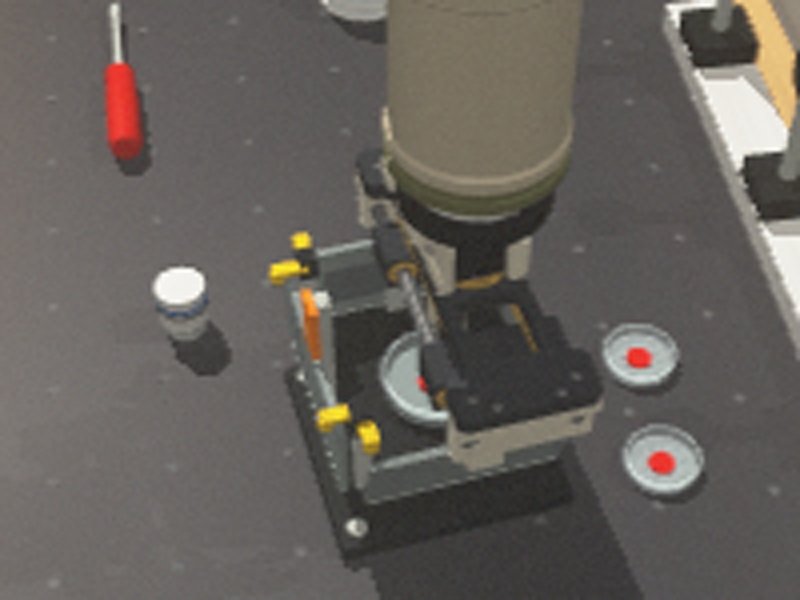

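Emit:
carry_out:
  motion: [-0.001,-0.001,-0.0006,0,0,0,0,0,0,0,0,0,0,-0.1,0,0,0,0,0,0,-0.2,0,0,0,0,0,0,-0.25,0,0,0,0,0,0,-0.3]
  squeeze: 4

```text
t: 31.55
tool_pos: [0.6043, -0.1177, 0.1435]
orientation: [-0.141, 2.153, -2.154]
force: [-0.7, 1.2, -1.6]
opening: 0.0334
```

Emit:
carry_out:
  motion: [0,0,0,0,0,0,-0.3,0,0,0,0,0,0,-0.3,0,0,0,0,0,0,-0.4,0,0,0,0,0,0,-0.4,0,0,0,0,0,0,-0.4]

```text
t: 32.05
tool_pos: [0.6043, -0.1175, 0.1435]
orientation: [-0.141, 2.153, -2.154]
force: [0.3, 0.1, -0.9]
opening: 0.0333
```

Run:
```python
from plan import *
go(loc('r',.005,.142),yaw-np.pi/2)
```

```text
t 32.05 pos [ 0.6043 -0.1175  0.1435] zhead -82.48 tilt y [ 0.0002 -0.0005 -1.    ] F [ 0.3  0.1 -0.9] open 0.0333 q6 1.164544904418039
toolshift mm [ 0.7  1.5 -0.7] turn deg [-0.03  0.04 -0.01]
```

Balanced. Squeeze through the catch.

Emit:
carry_out:
  motion: [0,0,0,0,0,0,-0.35,0,0,-0.0005,0,0,0,-0.37,0,0,-0.0005,0,0,0,-0.38,0,0,0,0,0,0,-0.38,0,0,0,0,0,0,-0.38]
  squeeze: 14

```text
t: 32.55
tool_pos: [0.6042, -0.1154, 0.1436]
orientation: [-0.142, 2.154, -2.152]
force: [0.4, 1.1, -0.2]
opening: 0.029
```

Run:
```python
from plan import *
go(loc('r',.005,.142),yaw-np.pi/2)
```

```text
t 32.55 pos [ 0.6042 -0.1154  0.1436] zhead -82.44 tilt y [ 0.      0.0008 -1.    ] F [ 0.4  1.1 -0.2] open 0.029 q6 1.1661125267590506
toolshift mm [0.8 1.6 1.4] turn deg [ 0.05  0.08 -0.01]
```

Emit:
carry_out:
  motion: [0,0,-0.0009,0,0,0,-0.42,0,0,-0.0008,0,0,0,-0.46,0,0,-0.0008,0,0,0,-0.5,0,0,-0.0008,0,0,0,-0.54,0,0,0,0,0,0,-0.54]
  squeeze: 16

```text
t: 33.05
tool_pos: [0.6037, -0.1118, 0.1436]
orientation: [-0.142, 2.154, -2.152]
force: [-0.8, 2.0, -0.4]
opening: 0.0218
```

Run:
```python
from plan import *
go(loc('r',.005,.142),yaw-np.pi/2)
```

```text
t 33.05 pos [ 0.6037 -0.1118  0.1436] zhead -82.44 tilt y [ 0.0001  0.0009 -1.    ] F [-0.8  2.  -0.4] open 0.0218 q6 1.1715127199223523
toolshift mm [0.9 1.6 5. ] turn deg [ 0.05  0.08 -0.01]
```

Emit:
carry_out:
  motion: [0,0,-0.001,0,0,0,-0.58,0,0,-0.0009,0,0,0,-0.62,0,0,-0.0009,0,0,0,-0.66,0,0,-0.0009,0,0,0,-0.7,0,0,-0.0003,0,0,0,-0.73]
  squeeze: 16

```text
t: 33.55
tool_pos: [0.6032, -0.1076, 0.1437]
orientation: [-0.142, 2.154, -2.152]
force: [-0.6, 2.5, 0.7]
opening: 0.0131
```

Emit:
carry_out:
  motion: [0,0,0,0,0,0,-0.76,0,0,0,0,0,0,-0.8,0,0,0,0,0,0,-0.8,0,0,0,0,0,0,-0.8,0,0,0,0,0,0,-0.8]

```text
t: 34.05
tool_pos: [0.6032, -0.1075, 0.1437]
orientation: [-0.143, 2.153, -2.152]
force: [-0.5, 2.5, 0.3]
opening: 0.0128
```

Emit:
carry_out:
  motion: [0,0,0,0,0,0,-0.2,0,0,0,0,0,0,-0.2,0,-0.02,0,0,0,0,-0.1,0,-0.025,0,0,0,0,-0.1,0,-0.025,0,0,0,0,-0.1]

```text
t: 34.55
tool_pos: [0.6006, -0.1083, 0.2103]
orientation: [-0.15, 2.159, -2.156]
force: [1.8, 0.0, 0.6]
opening: 0.0414
```

Emit:
carry_out:
  motion: [0,-0.02,0.03,0,0,0,-0.1,0,-0.02,0.03,0,0,0,-0.1,0,-0.01,0.04,0,0,0,-0.1,0.01,0,0.04,0,0,0,-0.1,0.02,0,0.04,0,0,0,-0.1]

```text
t: 35.05
tool_pos: [0.5993, -0.2922, 0.2691]
orientation: [-0.148, 2.145, -2.151]
force: [-0.0, 0.4, 0.1]
opening: 0.0421
```

Emit:
carry_out:
  motion: [0.03,0,0.04,0,0,0,-0.1,0.03,0,0.04,0,0,0,-0.1,0.03,0,0.03,0,0,0,-0.1,0,0,0,0,0,0,-0.1,0,0,0,0,0,0,-0.1]

```text
t: 35.55
tool_pos: [0.5206, -0.4236, 0.2694]
orientation: [-0.139, 2.145, -2.159]
force: [0.8, 0.4, -0.5]
opening: 0.0419
```

Run:
```python
from plan import *
show()
a=imaging.read_camera("side");b=imaging.read_camera("top")
crop(a,"s17.png",150,110,200,150,4);crop(b,"t17.png",190,90,170,150,4)
cv2.imwrite("pics/s17f.png",a);cv2.imwrite("pics/t17f.png",b)
```

```text
t 35.55 pos [ 0.5206 -0.4236  0.2694] zhead -82.45 tilt y [ 0.0034 -0.0062 -1.    ] F [ 0.8  0.4 -0.5] open 0.0419 q6 0.6806712906624869
```

View pics/s17.png

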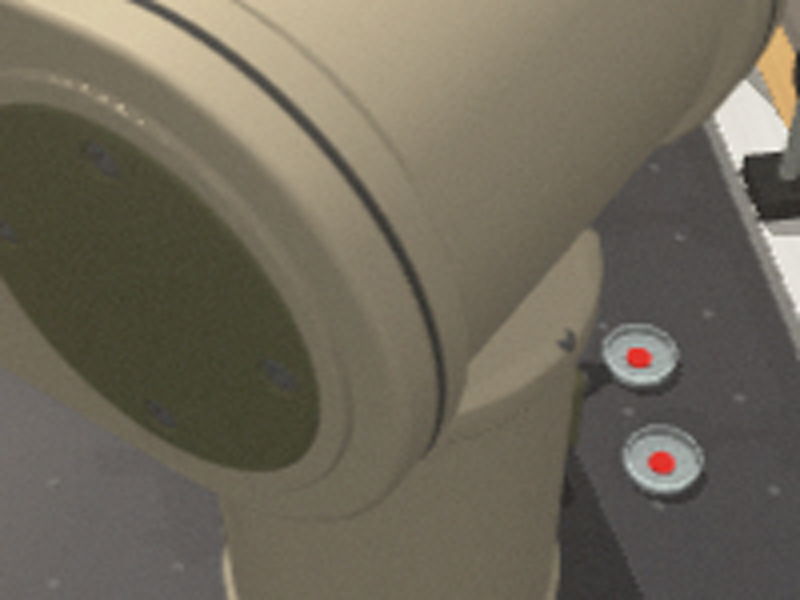

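View pics/t17.png

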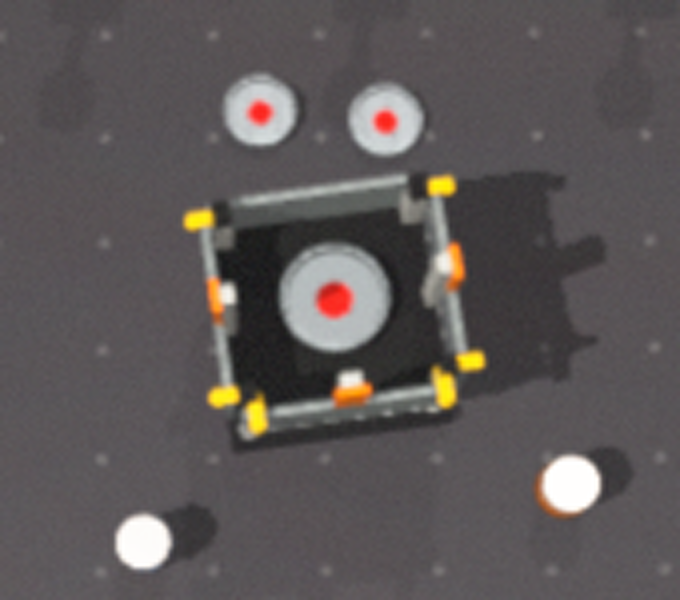

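Emit:
carry_out:
  motion: [0.04,0,0.02,0,0,0,-0.1,0.04,0,0.02,0,0,0,-0.1,0.04,0,0.02,0,0,0,-0.1,0.04,0,0.02,0,0,0,-0.1,0.04,0,0.02,0,0,0,-0.1]

```text
t: 36.15
tool_pos: [0.3445, -0.543, 0.2693]
orientation: [-0.16, 2.132, -2.144]
force: [0.2, -0.8, 0.2]
opening: 0.0417
```

Emit:
carry_out:
  motion: [0.04,0,0.02,0,0,0,-0.1,0.04,0,0.01,0,0,0,-0.1,0.03,0,0,0,0,0,-0.1,0,0,0,0,0,0,-0.1,0,0,0,0,0,0,-0.1]

```text
t: 36.65
tool_pos: [0.2394, -0.5904, 0.2692]
orientation: [-0.164, 2.127, -2.142]
force: [0.2, 0.5, 0.3]
opening: 0.0421
```

Run:
```python
from plan import *
show()
a=imaging.read_camera("side");crop(a,"s18.png",150,110,200,150,4)
im=a;hsv=cv2.cvtColor(im,cv2.COLOR_BGR2HSV)
m=cv2.inRange(hsv,(8,180,100),(18,255,255));n,l,s,ce=cv2.connectedComponentsWithStats(m)
print([(s[i,4],np.round(ce[i],1)) for i in range(1,n) if s[i,4]>8])
for i,w in ((6,'f'),(7,'l'),(8,'r')):
  for x in (1.4,1.5,1.57): p[i]=x;print(w,x,proj("side",pt(p,w,.08,0,0)))
```

```text
t 36.65 pos [ 0.2394 -0.5904  0.2692] zhead -80.81 tilt y [ 0.0073 -0.0064 -1.    ] F [0.2 0.5 0.3] open 0.0421 q6 0.14165799627829384
[(np.int32(19), array([245.5, 161.2])), (np.int32(31), array([227.1, 190.1])), (np.int32(99), array([265.6, 207.6]))]
f 1.4 [[221.5962 192.4362]]
f 1.5 [[224.9411 191.4343]]
f 1.57 [[227.3054 190.866 ]]
l 1.4 [[245.962  159.8399]]
l 1.5 [[246.8275 161.7359]]
l 1.57 [[247.4454 163.2251]]
r 1.4 [[267.3678 213.429 ]]
r 1.5 [[266.2841 210.4134]]
r 1.57 [[265.5209 208.4411]]
```

View pics/s18.png

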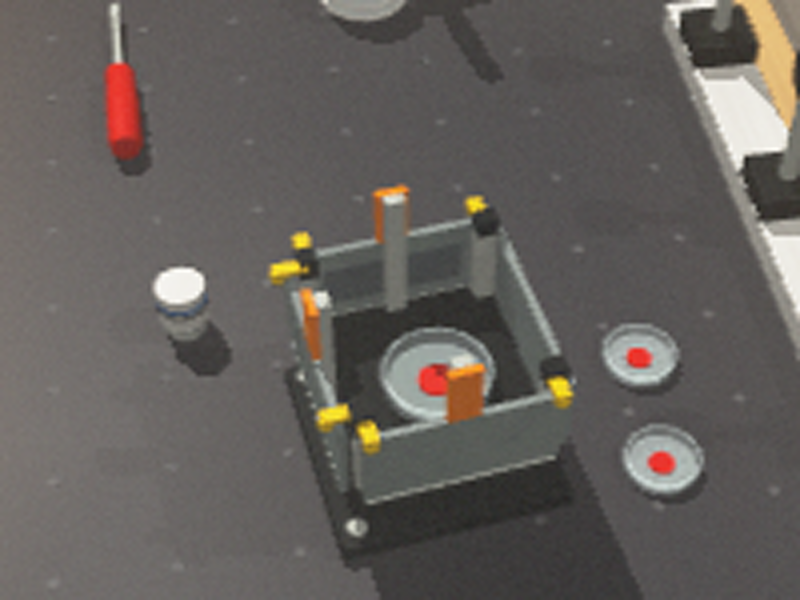

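The side view shows all three walls upright: front tab at crop (312,325), left at (390,213), right at (465,392), each flat against its post. The front and right tab positions match 1.57 rad. The dish, objective and spare dishes are where they were.

```bash
python3 -c "
from plant import robot
print(robot.close_job())"
```

```text
the job is handed in; nothing more can be done
None
```

I raised the front, left and right walls by their tabs. I then squeezed each tab against its stop post until the wall clicked in under its catches, and handed the job in at about 37 s. No verdict was reported.

**Walls:** Each final squeeze closed to about 13 mm, which is tab plus post thickness. After release, both cameras show all three walls upright at their posts. The front and right tab positions in the side picture match 1.57 rad to about 1 pixel. The left tab is mostly hidden behind its post, so its partial outline gave no usable angle. For that wall I rely on the 12.6 mm squeeze and the pictures.

**Stand and other things:** The stand looks shifted by about 1 mm at most. In the pictures the dish, the objective and the jar stand where they did. The screwdriver shows no change in the side picture. I did not measure the wrench, spare dishes or slide box at the end; no move went near them. The gripper ended well clear of everything.

**Forces:** The net side force read between calls stayed under about 4.5 N. The highest was a 4.3 N imbalance while first closing on the front tab, which I corrected before squeezing harder.

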